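# Box up the tea strainer

### The arm

A 6-joint arm with a two-finger parallel gripper is mounted at the origin on the work surface. World frame = base frame: x ahead of the robot, y to its left, z up, the work surface at z = 0. Lengths are in m, angles in rad, forces in N, time in s.
With the tool pointing down it reaches from about 0.35 to 0.85 m from the base axis. Payload 8.1 kg.
Tool frame: the origin (TCP) lies at the very end of the fingers, on their centre line; the grasp point (between the pads) lies 19 mm behind it; z points along the fingers, y is the line along which they close (so a half turn about z gives the same grasp; the last joint's range is limited). The gripper opens to 93 mm and grips with 3 to 60 N. Pads are 15 mm wide; open, the fingers measure 128 mm over their backs; the gripper's body (75 mm by 188 mm) begins 65 mm behind the grasp point.
Start: joints at [1.143, 0.13, 1.488, -0, 1.523, -0.085], TCP at [0.202, 0.565, 0.192] pointing down, gripper open.
Joint ranges: [-2.96, 2.96], [-0.89, 2.26], [0.02, 2.5], [-1.34, 4.48], [0, 2.73], [-2.66, 2.66]. Speed limits (rad/s): [2.39, 2.39, 2.79, 3.14, 3.14, 3.14].

### API

Orientations are given as a 3x3 rotation matrix whose columns are the frame's x, y, z axes.
In Python, from plant import bot gives the robot as it stands.
- The arm moves only by the shell command python3 -m creep 'ROWS' [OPENING]. ROWS is JSON, a list of rows, each a list of 2 entries, a list of its own where there are three numbers: the shift along the tool's x, y, z as a fraction of full scale, then the turn, a rotation vector about the tool's x, y, z as a fraction of full scale. A call has 1 to 12 rows; each row is the pose to reach, as a shift and turn from the pose commanded when the call began, along the tool's axes at that moment, turning the shorter way round; what a row does not reach only later rows make up. Full scale, the value 1, is 250 mm for a shift and pi rad for a turn. A row lasts 1/10 s, in which the tool goes at most 50 mm and 8.59 degrees, less where a joint would pass 70% of its speed; a pose out of reach is approached as far as the arm can. A call with a number of a shift or a turn outside -1 to 1 is refused whole. A call with a gripper value outside its range is refused whole. OPENING is the finger opening in mm, from 0 to 93, set as the call begins (- or left out, the last holds). The fingers move at their own pace and stop on an object; the grip force is fixed at half the most. Time passes only in rows, so rows that repeat a pose let the fingers close. It gives the time, the measured TCP pose, the force, the opening and the grip force at its end, in the units of the state.
- bot.observe(): the state, without advancing time (a new reading comes with each control period).
- bot.snapshot(name): name is "scene" or "top" or "wrist"; returns a dict with "color" (480x640x3 uint8, red, green, blue), "vertical_fov" (degrees; the focal length in pixels is half the picture's height over the tangent of half this angle, whatever the lens; pixels are square), "cx", "cy" (the principal point, pixels), "dist" ([k1, k2, p1, p2, k3] as OpenCV has them; the pictures are not rectified), "xyz" and "rotation" of the camera in the world; the wrist camera has in their place "hand_eye" (4x4, takes a point from camera to tool coordinates, whose origin is the TCP and whose axes are the flange's). Camera axes: x right, y down, z forward; pixel columns grow to the right and rows downward; lengths in m; the calibration is good to about 2 mm. A picture is of the moment at which its call begins: read the wrist's pose just before it. There is no depth.
- bot.finish_job(): hands the job in; it is judged then, once.
Trained networks look in a picture, given as the dict that the camera call returned (one of the last four; its "shot" number tells which), for a name from the list of things; names that differ only in an ending like _2 or _b are one class to them, and where a whole thing is asked for, a point or a joint stands for the part that bears it (a point fixed in the world has none). Each returns a list of dicts, best first, with "score" (0 to 1); they miss things now and then, are a little off and sometimes report something else, mostly with a low value. They report only what shows in the picture. A call takes as long as a camera call. They do not tell look-alikes from the thing itself.
- bot.recognise(thing, picture): "bbox" ([left, top, width, height] in pixels, round what is visible of it).
- bot.outline_of(thing, picture): "region" (480x640 bool, what is visible of it) and "bbox" ([left, top, width, height] in pixels, round what is visible of it).
The state is a dict: "t": time; "joints": joint angles; "qvel": joint speeds; "joint_torque": joint torques, N m; "position": TCP position; "tcp_rot": TCP orientation; "force": force on the tool from outside, world axes, zero at the start; "wrist_torque": the same for the moment, N m; "gripper_width": finger opening in m; "grip_force": force on a finger pad.
Only numpy, scipy, OpenCV 4.12 (cv2) and the standard library are available. Lean on these libraries where they do the work, as an engineer would, in place of code of your own. Each camera call takes 0.05 s, during which the arm holds its last target. There are 200 camera calls.

### The job

Lift the steel tea strainer up and off the stand it hangs on and lay it flat on the counter, then pick it up again flat and put it down lying flat inside the open carton. Once it is in and let go of, close the carton: fold both short end flaps down first, then fold the long flap down over them so that the carton is fully shut. Leave the mug, the jar and the bottle where they stand.

Things in the scene. Friction and masses are not known exactly. Their poses are not given: they have to be found in the camera images.
- strainer: Steel tea strainer, 197 mm long, ~0.12 kg. Origin in the middle line of the flat handle (14 mm wide along y, 6 mm thick along x, from z = -34 to +101 mm). +z runs up the handle, the round bowl is at the -z end, +x points out of the bowl's bottom and out of the handle's back. Hung: z up, x away from the robot to the post. Laid mouth up it stays flat, the handle's middle 25 mm above the counter.
- strainer_top (a point): Free end of the handle, strainer z = +101 mm. On the handle's back (+x) is a 12 mm wide hook by which the strainer hangs on the rail: it leaves the handle at z = 55 mm, reaches out 23 mm and turns down to z = 40 mm. Above it 44 mm of bare handle stand free over the rail.
- strainer_bowl (a point): Centre of the outside of the bowl's flat bottom: strainer z = -65 mm, x = +25 mm. The bowl is 62 mm across at the mouth (x = -3 mm, handle level) and 44 mm at its bottom; the strainer's centre of mass lies near strainer z = -55 mm.
- stand: Stand, fixed, origin at the centre of its underside: wooden foot 110 x 120 x 12 mm, upright post (12 mm thick, 226 mm high) at the centre. From the post a loop of 6 mm steel wire reaches 93 mm along the stand's -x (roughly to the robot), 200 mm above the counter; its outer end is a straight 68 mm rail along the stand's y, on which the strainer hangs, its lowest point 53 mm above the counter.
- rail_mid (a point): Middle of the rail's axis: 90 mm from the post axis along the stand's -x, 200 mm above the counter. The strainer must be raised at least 15 mm before it is drawn off along the stand's -x.
- carton: Open cardboard carton, fixed, origin at the centre of its underside; +x faces away from the robot. Outside 150 mm (x) by 230 mm (y); walls and floor 4 mm; long walls (x = +-73) 70 mm high, end walls (y = +-113) 64 mm high. Three flaps 3 mm thick; each stays where it is left (crease friction, under 1 N at the edge) and they do not block each other.
- flap_left (a joint): Short end flap at the carton's +y end, 138 mm long along x, 70 mm from hinge to free edge. Angle: 0 = folded down shut (level), 1.57 = upright, more = leaning outwards; stops at 0 and 2.5.
- flap_right (a joint): The same short flap at the carton's -y end; same angles.
- flap_long (a joint): Long top flap hinged on the carton's far (+x) long wall, 230 mm long along y, 150 mm from hinge to free edge. Angle: 0 = folded down shut over the end flaps, 1.57 = upright, more = leaning away from the robot; stops at 0 and 2.5.
- flap_left_hinge (a point): Middle of flap_left's hinge line (along the carton's x): carton (0, +113, 65.5) mm.
- flap_right_hinge (a point): Middle of flap_right's hinge line (along the carton's x): carton (0, -113, 65.5) mm.
- flap_long_hinge (a point): Middle of flap_long's hinge line (along the carton's y): carton (+75, 0, 71.5) mm.
- mug: Bystander: blue mug, 76 mm across, 85 mm high, handle on its +y side, origin at the centre of its underside.
- jar: Bystander: small amber jar, 52 mm across, 85 mm high, origin at the centre of its underside.
- bottle: Bystander: green bottle, 60 mm across, 190 mm high, origin at the centre of its underside.
Things that resemble listed ones, but are neither listed nor needed, are in the scene too. There is more than one size of the strainer; the job needs the middle-sized.

How it is judged:
By the outcome, as a careful person would: the job done as asked, in the order asked, and still so for the second after the job is handed in, with the robot touching nothing.
It also fails if it takes over 72 s, if anything falls off the work surface, if the arm or the gripper's body presses on something with over 40 N, if the wrist force passes 120 N, or if a joint passes its speed limit or range.

## Working session

There is one attempt and no reset: what is moved stays moved. The work goes in short steps, Python scripts to look and compute and a shell command to move; the robot and the scene stay as the last step left them, time stands still between calls to the robot, and variables do not carry over. Pictures are saved under pics/ and viewed, at most 10 in all, crops included, and the job is handed in when it is done.

```bash
ls; mkdir -p pics
python3 - <<'E'
from plant import bot
import cv2,pickle
s=bot.observe(); print(s['t'],s['position'],s['tcp_rot'],s['gripper_width'])
import numpy as np
for n in('scene','top'):
    p=bot.snapshot(n); cv2.imwrite(f'pics/{n}0.png',p['color'][:,:,::-1]); pickle.dump(p,open(n+'0.pkl','wb'))
    print(n,p['vertical_fov'],p['cx'],p['cy'],p['dist'],p['xyz'],np.round(p['rotation'],3).tolist())
    for t in['strainer','stand','carton','flap_left','flap_right','flap_long','mug','jar','bottle']:
        print(t,[(np.round(d['bbox']).tolist(),round(d['score'],2)) for d in bot.recognise(t,p)[:5]])
E
```

```text
pics
0.0 [0.20141631 0.56452889 0.19101113] [[-9.41818439e-01  3.36121305e-01 -7.04571820e-04]
 [ 3.36122028e-01  9.41816955e-01 -1.67480676e-03]
 [ 1.00639454e-04 -1.81418600e-03 -9.99998349e-01]] 0.09307690923031388
scene 57.769739177511866 321.99953403057043 238.27446153200376 [-0.03687651  0.          0.          0.          0.        ] [ 1.00964863 -0.36080722  1.14430995] [[0.575, 0.689, -0.441], [0.818, -0.493, 0.296], [-0.013, -0.531, -0.847]]
strainer [([324.0, 174.0, 42.0, 22.0], 0.83), ([378.0, 136.0, 75.0, 41.0], 0.62), ([414.0, 199.0, 18.0, 46.0], 0.53)]
stand [([419.0, 202.0, 50.0, 83.0], 0.77), ([376.0, 271.0, 24.0, 30.0], 0.28)]
carton [([214.0, 235.0, 125.0, 108.0], 0.89)]
flap_left [([214.0, 290.0, 40.0, 40.0], 0.74), ([302.0, 240.0, 36.0, 43.0], 0.59), ([411.0, 199.0, 24.0, 43.0], 0.56)]
flap_right [([220.0, 293.0, 37.0, 40.0], 0.88), ([378.0, 272.0, 20.0, 30.0], 0.64)]
flap_long [([259.0, 279.0, 83.0, 56.0], 0.73)]
mug [([170.0, 312.0, 33.0, 49.0], 0.67)]
jar [([378.0, 275.0, 21.0, 26.0], 0.77)]
bottle [([457.0, 146.0, 29.0, 54.0], 0.59)]
top 48.53063525729831 323
[... 156 characters left out ...]
, [-1.0, -0.009, 0.001], [0.001, -0.15, -0.989]]
strainer [([222.0, 302.0, 32.0, 50.0], 0.69), ([199.0, 182.0, 33.0, 29.0], 0.68), ([67.0, 294.0, 112.0, 41.0], 0.63)]
stand [([189.0, 150.0, 50.0, 54.0], 0.67), ([326.0, 213.0, 16.0, 54.0], 0.19)]
carton [([325.0, 180.0, 126.0, 96.0], 0.61)]
flap_left [([328.0, 214.0, 17.0, 54.0], 0.83), ([472.0, 247.0, 41.0, 36.0], 0.3)]
flap_right [([432.0, 213.0, 22.0, 57.0], 0.66)]
flap_long [([344.0, 180.0, 99.0, 36.0], 0.94), ([430.0, 208.0, 23.0, 63.0], 0.25)]
mug [([469.0, 247.0, 45.0, 35.0], 0.97)]
jar [([428.0, 211.0, 24.0, 59.0], 0.72), ([278.0, 170.0, 22.0, 30.0], 0.56), ([185.0, 150.0, 53.0, 54.0], 0.29)]
bottle [([83.0, 212.0, 46.0, 30.0], 0.59)]
```

View pics/scene0.png

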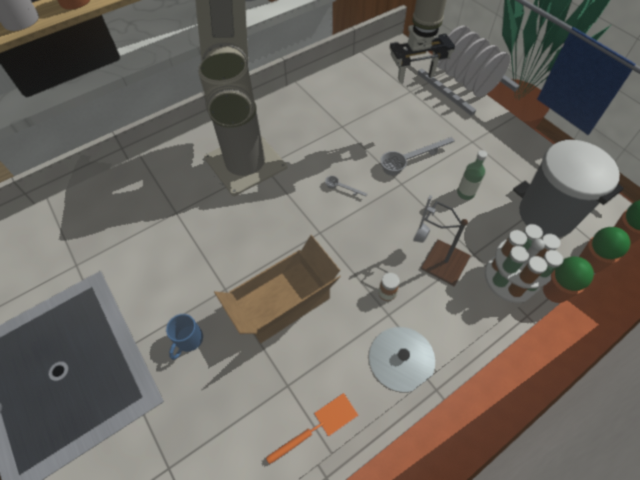

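View pics/top0.png

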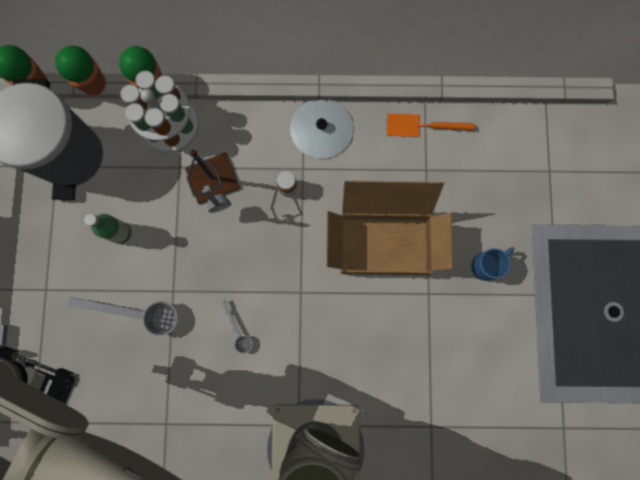

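Three strainers show. In the scene view, (345,185) is a small one lying down, (415,157) is a large one lying down, and (423,222) hangs on the stand. The hung one fits as the middle size. I'll confirm it in an enlarged crop and locate the stand there too.

Run:
```python
import cv2,pickle,numpy as np
s=pickle.load(open('scene0.pkl','rb'))['color'];t=pickle.load(open('top0.pkl','rb'))['color']
a=cv2.resize(s[190:290,400:480],None,fx=5,fy=5,interpolation=cv2.INTER_CUBIC)
b=cv2.resize(t[145:217,180:260],None,fx=5,fy=5,interpolation=cv2.INTER_CUBIC)
o=np.zeros((500,800,3),np.uint8);o[:,:400]=a;o[:360,400:]=b
cv2.imwrite('pics/crop_stand.png',o[:,:,::-1])
a=cv2.resize(s[230:345,205:345],None,fx=4,fy=4,interpolation=cv2.INTER_CUBIC)[:, :560]
b=cv2.resize(t[170:285,318:462],None,fx=5,fy=5,interpolation=cv2.INTER_CUBIC)
cv2.imwrite('pics/crop_carton.png',b[:,:,::-1])
```

```text
(no output)
```

View pics/crop_stand.png

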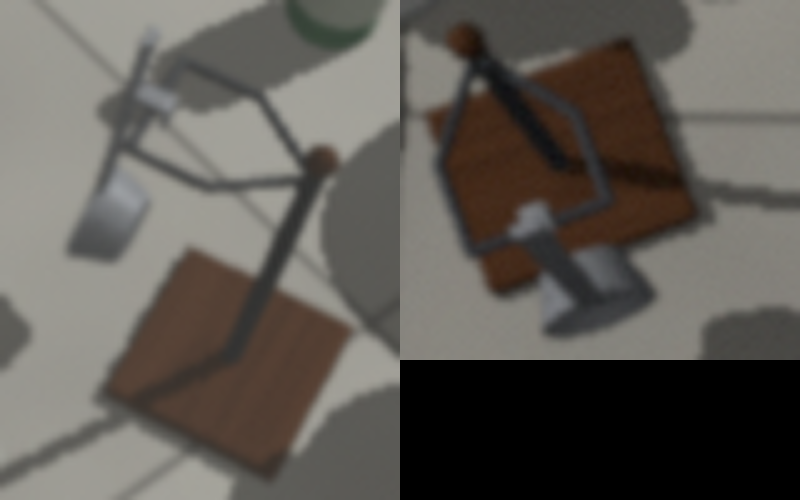

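View pics/crop_carton.png

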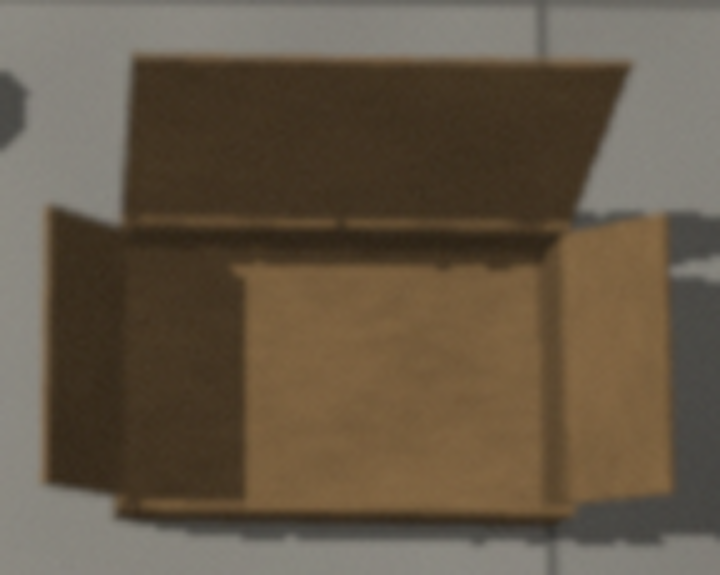

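The crop confirms it: the hooked strainer hangs mid-rail on the stand, with its free end at scene ≈(430,197) and top ≈(207,188). The carton is nearly aligned with the world axes and all three flaps lean outwards. Next I'll fit the poses.

```bash
cat > h.py <<'E'
import cv2,pickle,numpy as np
from scipy.optimize import least_squares
from scipy.spatial.transform import Rotation as R
def proj(p,X):
    X=np.atleast_2d(X).astype(float); f=240/np.tan(np.radians(p['vertical_fov']/2))
    K=np.array([[f,0,p['cx']],[0,f,p['cy']],[0,0,1.]]);Rw=np.array(p['rotation']).T
    return cv2.projectPoints(X,cv2.Rodrigues(Rw)[0],-Rw@np.array(p['xyz']),K,np.array(p['dist']))[0][:,0]
def pose(x,y,yaw,P):
    c,s=np.cos(yaw),np.sin(yaw);P=np.array(P,float)
    return P@np.array([[c,s,0],[-s,c,0],[0,0,1]])+[x,y,0]
def wristcam(p,pos,rot):
    H=np.array(p['hand_eye']);p=dict(p);p['rotation']=np.array(rot)@H[:3,:3];p['xyz']=np.array(pos)+np.array(rot)@H[:3,3];return p
def carton_pts(a):  # l,r,long free-edge ends
    l,r,g=a;P=[]
    for sx in(1,-1):P.append([sx*.069,.113-.07*np.cos(l),.0655+.07*np.sin(l)])
    for sx in(1,-1):P.append([sx*.069,-.113+.07*np.cos(r),.0655+.07*np.sin(r)])
    for sy in(1,-1):P.append([.075-.15*np.cos(g),sy*.115,.0715+.15*np.sin(g)])
    return np.array(P)
E
python3 - <<'E'
from h import *
S=pickle.load(open('scene0.pkl','rb'));T=pickle.load(open('top0.pkl','rb'))
F=np.array([[.055,.06,.012],[.055,-.06,.012],[-.055,-.06,.012],[-.055,.06,.012]])
rail=np.array([[-.09,-.034,.2],[-.09,.034,.2],[0,0,.226]])
ts=np.array([[186,167.4],[226.4,153],[239.4,187.6],[199,203.6],[221.6,185],[195,195],[193,153]])
ss=np.array([[437.6,240],[470.4,255.6],[454.4,285.6],[420.4,268.4]])
# scene correspondences: find by nearest after top-only fit
M=np.vstack([F,rail])
f=lambda q:(proj(T,pose(*q,M))-ts).ravel()
r=least_squares(f,[.55,.3,.3]);print('stand top',r.x,np.round(r.fun.reshape(-1,2),1).tolist())
q=r.x;print('scene proj',np.round(proj(S,pose(*q,M)),1).tolist())
c=np.array([[-.075,.115,.07],[-.075,-.115,.07],[.075,.115,.0715],[.075,-.115,.0715]])
tc=np.array([[342,272.4],[432.4,272.4],[343,214],[433,215.6],[327.4,211.4],[327,266.6],[451,212.6],[452,268.4],[345,181],[444.4,183]])
m=lambda q:pose(*q[:3],np.vstack([c,carton_pts(q[3:])]))
r=least_squares(lambda q:(proj(T,m(q))-tc).ravel(),[.5,-.1,0,2,2,2]);print('carton',r.x,np.round(r.fun.reshape(-1,2),1).tolist())
print(np.round(proj(S,m(r.x)),0).tolist())
E
```

```text
stand top [0.6934542  0.28343826 0.38026592] [[-1.3, -0.5], [0.2, -1.7], [1.0, 0.6], [-0.9, 0.5], [0.9, 0.6], [-0.2, 1.0], [0.2, -0.7]]
scene proj [[468.5, 254.4], [451.9, 284.8], [417.6, 266.6], [435.1, 237.6], [422.4, 219.0], [433.5, 201.5], [461.8, 219.6]]
carton [ 0.51068805 -0.1784628  -0.00563588  2.17500273  2.10020828  1.87688298] [[-0.3, -0.3], [1.1, 1.0], [-0.7, -0.8], [-0.3, -1.0], [0.2, -0.3], [-0.2, 0.7], [-0.1, 0.1], [0.1, 0.6], [-0.3, 0.2], [0.6, -0.3]]
[[297.0, 248.0], [226.0, 290.0], [327.0, 287.0], [254.0, 333.0], [337.0, 269.0], [308.0, 233.0], [238.0, 331.0], [212.0, 289.0], [338.0, 275.0], [255.0, 327.0]]
```

```bash
cat >> h.py <<'E'
def unproj(p,uv,z):
    return least_squares(lambda q:(proj(p,[q[0],q[1],z])-uv).ravel(),[.5,0]).x
def go(s,pos,Rt):
    R0=np.array(s['tcp_rot']);d=R0.T@(np.array(pos)-s['position'])/.25;w=R.from_matrix(R0.T@Rt).as_rotvec()/np.pi
    return np.round(d,3).tolist(),np.round(w,3).tolist()
def tool(z,y):
    z=np.array(z,float);z/=np.linalg.norm(z);y=np.array(y,float);y-=z*(y@z);y/=np.linalg.norm(y);return np.array([np.cross(y,z),y,z]).T
E
python3 - <<'E'
from h import *
from plant import bot
S=pickle.load(open('scene0.pkl','rb'));T=pickle.load(open('top0.pkl','rb'))
F=np.array([[.055,.06,.012],[.055,-.06,.012],[-.055,-.06,.012],[-.055,.06,.012],[-.09,-.034,.2],[-.09,.034,.2],[0,0,.226]])
ts=np.array([[186,167.4],[226.4,153],[239.4,187.6],[199,203.6],[221.6,185],[195,195],[193,153]])-.4
ss=np.array([[470.4,255.6],[454.4,285.6],[420.4,268.4],[437.6,240],[424,219.6],[436.6,202.4],[464,221.5]])-.4
r=least_squares(lambda q:np.r_[(proj(T,pose(*q,F))-ts).ravel(),(proj(S,pose(*q,F))-ss).ravel()],[.69,.28,.38]);q=r.x
print('stand',q,np.round(r.fun.reshape(-1,2),1).tolist())
# strainer top point seen in both
f=least_squares(lambda X:np.r_[(proj(T,X)-[206.6,187.6]).ravel(),(proj(S,X)-[429.2,196.2]).ravel()],[.6,.25,.25]);print('strainer_top',f.x,f.fun)
rm=pose(*q,[[-.09,0,.2]])[0];print('rail',rm)
for n,uv,z in[('bottle',(105,225),.1),('bottlebase',(122,233),0),('jar',(288,190),.02),('mug',(490,265),.04),('small',(240,327),.01),('smallbowl',(245,344),.01),('large bowl',(160,318),.02),('large end',(70,300),.03)]:print(n,unproj(T,uv,z))
u=np.array([np.cos(q[2]),np.sin(q[2]),0]);s=bot.observe()
print('pre',go(s,rm+[0,0,.03]-u*.15,tool(u,[-u[1],u[0],0])),'yawonly',go(s,rm+[0,0,.03]-u*.15,tool([0,0,-1],[-u[1],u[0],0])))
E
```

```text
stand [0.6965506  0.28517228 0.37838213] [[-1.5, -1.3], [0.0, -2.3], [0.8, -0.1], [-1.1, -0.3], [0.5, -0.3], [-0.6, 0.1], [-0.1, -1.6], [-0.4, -0.3], [-0.9, 0.1], [-1.3, -0.9], [-1.0, -1.6], [0.0, 0.2], [-1.4, -0.1], [-0.4, -1.0]]
strainer_top [0.60321502 0.24291522 0.25836947] [-0.47690102 -0.33267999 -0.65706128  0.14795055]
rail [0.61291689 0.25192471 0.2       ]
bottle [0.54528987 0.52647529]
bottlebase [0.54205987 0.52139014]
jar [0.65878616 0.07914629]
mug [ 0.46076773 -0.44499654]
small [0.29746768 0.19672336]
smallbowl [0.25448826 0.18248973]
large bowl [0.31843232 0.40141545]
large end [0.36180019 0.63191223]
pre ([-1.52, -1.023, -0.152], [-0.18, -0.476, -0.18]) yawonly ([-1.52, -1.023, -0.152], [0.0, -0.0, -0.23])
```

```bash
python3 -m creep '[[[-0.2,-0.13,-0.1],[0,0,-0.05]],[[-0.4,-0.27,-0.2],[0,0,-0.1]],[[-0.6,-0.4,-0.2],[0,0,-0.15]],[[-0.75,-0.5,-0.2],[0,0,-0.2]],[[-0.9,-0.6,-0.2],[0,0,-0.23]],[[-0.9,-0.6,-0.2],[0,0,-0.23]]]' 50
python3 - <<'E'
from h import *
from plant import bot
u=np.array([np.cos(.378),np.sin(.378),0]);s=bot.observe()
rm=np.array([.6129,.2519,.2])
print(go(s,rm+[0,0,.03]-u*.15,tool(u,[-u[1],u[0],0])))
E
```

```text
t: 1.6
position: [0.3641, 0.3467, 0.2425]
tcp_rot: [[-0.927, -0.375, 0.001], [-0.375, 0.927, 0.0], [-0.001, 0.0, -1.0]]
force: [0.8, 0.9, 0.4]
gripper_width: 0.0517
grip_force: 0.0
([-0.18, -0.721, 0.05], [0.002, -0.5, 0.002])
```

```bash
python3 -m creep '[[[0,-0.06,-0.1],[0,-0.045,0]],[[0,-0.12,-0.1],[0,-0.09,0]],[[0,-0.2,-0.1],[0,-0.135,0]],[[0,-0.3,-0.08],[0,-0.18,0]],[[0,-0.4,-0.06],[0,-0.225,0]],[[-0.05,-0.5,-0.04],[0,-0.27,0]],[[-0.1,-0.6,0],[0,-0.315,0]],[[-0.14,-0.7,0.02],[0,-0.36,0]],[[-0.18,-0.72,0.05],[0,-0.405,0]],[[-0.18,-0.72,0.05],[0,-0.45,0]],[[-0.18,-0.72,0.05],[0,-0.5,0]],[[-0.18,-0.72,0.05],[0,-0.5,0]]]'
python3 - <<'E'
from h import *
from plant import bot
s=bot.observe();p=bot.snapshot('wrist')
print(np.round(s['joints'],2),s['t'])
u=np.array([np.cos(.378),np.sin(.378),0]);rm=np.array([.6129,.2519,.2])
print(go(s,rm+[0,0,.03]-u*.15,tool(u,[-u[1],u[0],0])))
print(np.round(p['hand_eye'],3).tolist(),p['vertical_fov'])
p=wristcam(p,s['position'],s['tcp_rot']);pickle.dump(p,open('w1.pkl','wb'));cv2.imwrite('pics/w1.png',p['color'][:,:,::-1])
E
```

```text
t: 2.8
position: [0.5914, 0.2774, 0.3584]
tcp_rot: [[-0.256, -0.343, 0.904], [-0.101, 0.939, 0.328], [-0.961, -0.007, -0.275]]
force: [-0.3, 0.7, -0.6]
gripper_width: 0.0501
grip_force: 0.0
[ 0.38 -0.89  2.5  -0.11  0.25 -1.46] 2.8
([0.647, -0.138, -0.391], [-0.009, -0.089, 0.001])
[[-0.001, -0.966, -0.257, 0.072], [1.0, -0.001, 0.0, 0.0], [-0.0, -0.257, 0.966, -0.192], [0.0, 0.0, 0.0, 1.0]] 70.47129204307674
```

View pics/w1.png

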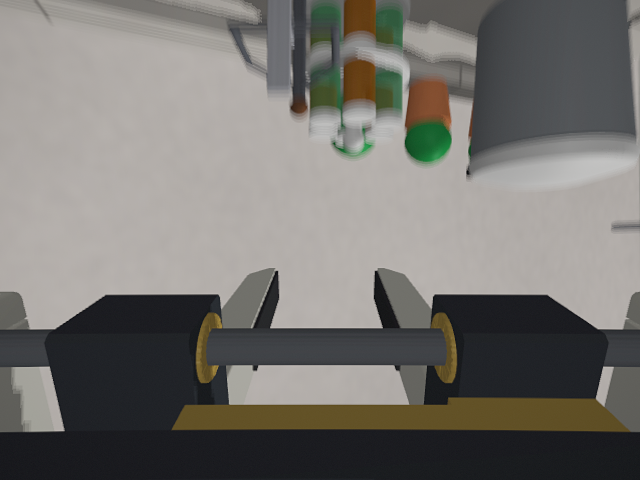

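The hung handle shows at (280,50), blurred, with the rail loop beside it. A fully horizontal tool is out of reach because joints 2 and 3 are at their limits. I'll come in 45° below horizontal instead.

Run:
```python
from h import *
from plant import bot
s=bot.observe();u=np.array([np.cos(.378),np.sin(.378),0])
for th in(45,):
    z=u*np.cos(np.radians(th))-np.array([0,0,np.sin(np.radians(th))])
    G=np.array([.6025,.2445,.237])
    print(go(s,G+(.019-.09)*z,tool(z,[-u[1],u[0],0])),G-.071*z)
```

```text
([0.346, -0.143, -0.12], [-0.009, 0.164, -0.002]) [0.55583963 0.22597138 0.28720458]
```

```bash
python3 -m creep '[[[0,0,-0.1],[0,0.05,0]],[[0,0,-0.1],[0,0.05,0]]]'
python3 - <<'E'
from h import *
from plant import bot
s=bot.observe();u=np.array([np.cos(.378),np.sin(.378),0])
z=u*np.cos(np.radians(45))-np.array([0,0,np.sin(np.radians(45))])
G=np.array([.6025,.2445,.237])
print(go(s,G+(.019-.09)*z,tool(z,[-u[1],u[0],0])),G-.071*z,np.round(s['joints'],2))
E
```

```text
t: 3.05
position: [0.5729, 0.2727, 0.3647]
tcp_rot: [[-0.403, -0.343, 0.849], [-0.155, 0.939, 0.306], [-0.902, -0.008, -0.431]]
force: [0.0, -0.0, 1.4]
gripper_width: 0.0499
grip_force: 0.0
([0.336, -0.15, 0.019], [-0.009, 0.108, -0.003]) [0.55583963 0.22597138 0.28720458] [ 0.39 -0.89  2.37 -0.07  0.54 -1.5 ]
```

```bash
python3 -m creep '[[[0.1,-0.05,0],[-0.003,0.04,0]],[[0.2,-0.1,0.01],[-0.006,0.08,0]],[[0.28,-0.13,0.02],[-0.009,0.108,-0.003]],[[0.336,-0.15,0.019],[-0.009,0.108,-0.003]],[[0.336,-0.15,0.019],[-0.009,0.108,-0.003]],[[0.336,-0.15,0.019],[-0.009,0.108,-0.003]]]'
python3 - <<'E'
from h import *
from plant import bot
s=bot.observe();p=bot.snapshot('wrist')
p=wristcam(p,s['position'],s['tcp_rot']);pickle.dump(p,open('w2.pkl','wb'));cv2.imwrite('pics/w2.png',p['color'][:,:,::-1])
print(np.round(s['joints'],2))
print(np.round(proj(p,pose(.6966,.2852,.378,[[-.09,.034,.2],[-.09,-.034,.2],[0,0,.226]])),0).tolist(),proj(p,[.6025,.2445,.250]))
for t in('strainer','strainer_top','rail_mid'):print(t,[(np.round(d['bbox']).tolist(),round(d['score'],2)) for d in bot.recognise(t,p)[:3]])
E
```

```text
t: 3.65
position: [0.5569, 0.2263, 0.2857]
tcp_rot: [[-0.655, -0.369, 0.66], [-0.26, 0.929, 0.262], [-0.71, 0.001, -0.704]]
force: [0.8, 0.6, -0.3]
gripper_width: 0.0502
grip_force: 0.0
[ 0.23 -0.73  2.23  0.14  0.86 -1.77]
[[368.0, 207.0], [290.0, 207.0], [328.0, 275.0]] [[325.50689098 251.25623608]]
strainer [([301.0, 85.0, 61.0, 168.0], 0.73)]
strainer_top [([299.0, 88.0, 64.0, 167.0], 0.97)]
rail_mid [([283.0, 97.0, 94.0, 175.0], 0.67)]
```

View pics/w2.png

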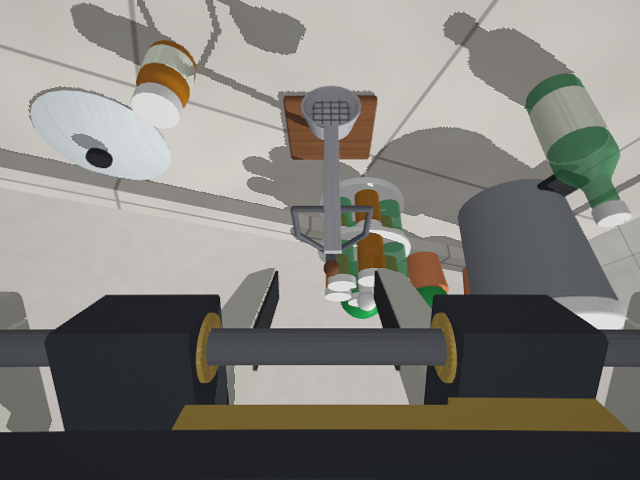

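The handle's free end is at (332,251) and its bowl at (331,105). The rail spans (291–371,207), so the handle hangs at mid-rail, about 4 mm to the +y side of my estimate, and its height fits.

Run:
```python
from h import *
from plant import bot
s=bot.observe();u=np.array([np.cos(.378),np.sin(.378),0])
z=u*np.cos(np.radians(45))-np.array([0,0,np.sin(np.radians(45))])
G=np.array([.6005,.2486,.236]);print(go(s,G+.019*z,tool(z,[-u[1],u[0],0])))
```

```text
([0.01, 0.017, 0.357], [0.0, 0.002, 0.0])
```

```bash
python3 -m creep '[[[0.01,0.017,0.1],[0,0.002,0]],[[0.01,0.017,0.2],[0,0.002,0]],[[0.01,0.017,0.29],[0,0.002,0]],[[0.01,0.017,0.357],[0,0.002,0]],[[0.01,0.017,0.357],[0,0.002,0]]]'; python3 -m creep '[[[0,0,0],[0,0,0]],[[0,0,0],[0,0,0]],[[0,0,0],[0,0,0]],[[0,0,0],[0,0,0]],[[0,0,0],[0,0,0]],[[0,0,0],[0,0,0]]]' 0
```

```text
t: 4.35
position: [0.6124, 0.2535, 0.2189]
tcp_rot: [[-0.66, -0.37, 0.653], [-0.262, 0.929, 0.261], [-0.703, 0.001, -0.711]]
force: [-0.7, -0.3, 0.1]
gripper_width: 0.0496
grip_force: 0.0
t: 4.95
position: [0.6131, 0.253, 0.222]
tcp_rot: [[-0.658, -0.369, 0.656], [-0.261, 0.929, 0.261], [-0.707, 0.0, -0.708]]
force: [-0.9, 0.2, 1.2]
gripper_width: 0.0071
grip_force: 0.2
```

```bash
python3 -m creep '[[[0,0,0],[0,0,0]],[[0,0,0],[0,0,0]]]' 0
python3 - <<'E'
from h import *
from plant import bot
s=bot.observe();p=bot.snapshot('wrist')
p=wristcam(p,s['position'],s['tcp_rot']);pickle.dump(p,open('w3.pkl','wb'));cv2.imwrite('pics/w3.png',p['color'][:,:,::-1])
E
```

```text
t: 5.15
position: [0.613, 0.253, 0.2215]
tcp_rot: [[-0.658, -0.369, 0.656], [-0.261, 0.929, 0.261], [-0.706, 0.0, -0.708]]
force: [-0.2, -0.3, -0.6]
gripper_width: 0.0004
grip_force: 0.1
```

View pics/w3.png

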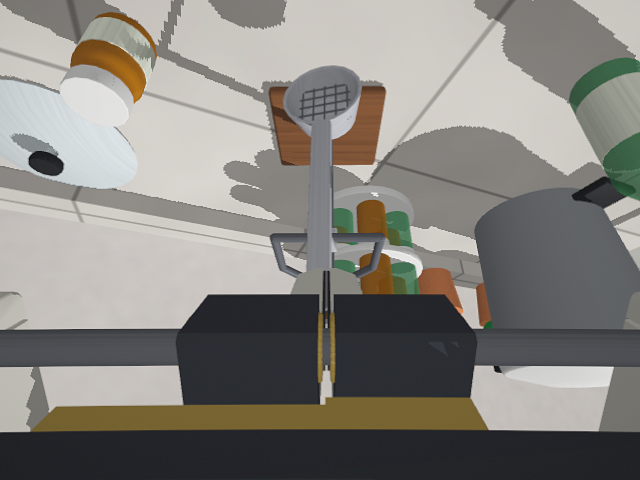

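The fingers closed in front of the handle. The handle runs behind the tips at (317,270), so it now sits slightly nudged and my range was short. I'll refit from both wrist views.

Run:
```python
from h import *
from plant import bot
A=pickle.load(open('w2.pkl','rb'));B=pickle.load(open('w3.pkl','rb'))
P=np.array([[-.09,.034,.2],[-.09,-.034,.2],[-.055,.06,.012],[-.055,-.06,.012],[.055,-.06,.012],[.055,.06,.012]])
a=np.array([[371,207],[291,207],[377,96],[285,96],[293,158],[370,158]]);b=np.array([[386,236],[273,236],[385,87],[268,87],[283,165],[378,165]])
f=lambda q:np.r_[(proj(A,pose(*q,P))-a).ravel(),(proj(B,pose(*q,P))-b).ravel()]
r=least_squares(f,[.69,.28,.378]);q=r.x;print(q,np.round(r.fun.reshape(-1,2),1).tolist());print('rail',pose(*q,[[-.09,0,.2]]))
# handle end in A and B(317?)
u=np.array([np.cos(q[2]),np.sin(q[2]),0]);rm=pose(*q,[[-.09,0,.2]])[0]
for d in(.005,.013,.02):
  for z in(.24,.25,.258):print(d,z,proj(A,rm-u*d+[0,0,z-.2]),proj(B,rm-u*d+[0,0,z-.2]))
```

```text
[0.69372796 0.28887701 0.3956459 ] [[0.1, -1.1], [2.7, -0.3], [2.3, 0.3], [-2.5, 1.8], [-1.2, 1.1], [0.6, 0.1], [-3.3, -2.0], [1.2, -0.9], [3.6, 0.2], [-0.5, 2.2], [-1.1, -0.3], [-1.8, -1.5]]
rail [[0.61068066 0.25419063 0.2       ]]
0.005 0.24 [[332.81475598 243.68792039]] [[328.53691476 292.37968326]]
0.005 0.25 [[332.95809927 254.79838822]] [[328.62619087 310.00294866]]
0.005 0.258 [[333.07685633 263.98869124]] [[328.70145452 324.82824288]]
0.013 0.24 [[332.81353347 238.86371595]] [[328.37481928 287.05223714]]
0.013 0.25 [[332.96052857 250.17572401]] [[328.46284019 305.2084849 ]]
0.013 0.258 [[333.08241705 259.54057424]] [[328.53718874 320.5109368 ]]
0.02 0.24 [[332.81245241 234.4325243 ]] [[328.22255654 282.04775155]]
0.02 0.25 [[332.96280126 245.92592967]] [[328.30908946 300.695772  ]]
0.02 0.258 [[333.08757016 255.44826663]] [[328.38231309 316.44052004]]
```

Run:
```python
from h import *
from plant import bot
s=bot.observe();B=wristcam(bot.snapshot('wrist'),s['position'],s['tcp_rot'])
for n,p in(('wrist',B),('top',bot.snapshot('top')),('scene',bot.snapshot('scene'))):
    pickle.dump(p,open(n+'3.pkl','wb'))
    for o in bot.outline_of('strainer',p)[:3]:
        m=o['region'];ys=np.where(m.any(1))[0];print(n,o['bbox'],round(o['score'],2))
        if n=='wrist':print([(int(y),int(np.where(m[y])[0].min()),int(np.where(m[y])[0].max())) for y in ys[::10]])
print('TCP',proj(B,s['position']),'grasp',proj(B,s['position']-.019*np.array(s['tcp_rot'])[:,2]))
A=pickle.load(open('w2.pkl','rb'));a=A['color'].astype(int)
for y in range(200,262,6):print(y,a[y,318:348].sum(1)//3)
```

```text
wrist [285.1, 65.6, 76.8, 205.4] 0.58
[(66, 324, 331), (76, 300, 357), (86, 290, 361), (96, 284, 359), (106, 284, 357), (116, 289, 355), (126, 299, 351), (136, 309, 340), (146, 311, 329), (156, 310, 330), (166, 311, 330), (176, 310, 330), (186, 309, 330), (196, 309, 331), (206, 308, 330), (216, 309, 330), (226, 308, 330), (236, 308, 330), (246, 308, 336), (256, 306, 329), (266, 307, 329)]
top [67.9, 298.8, 109.0, 39.9] 0.55
scene [413.6, 197.5, 17.9, 46.0] 0.59
scene [429.9, 133.7, 20.5, 21.6] 0.51
scene [326.3, 173.4, 41.9, 19.8] 0.49
TCP [[325.21450833 267.03761664]] grasp [[325.15410881 279.231296  ]]
200 [124 127 133 140 145 129 119 124 123 123 126 126 125 122 122 124 124 124
 125 125 124 123 104  80  81  81  81  82  81  83]
206 [ 59  59  60  59  57  81 113 124 122 122 126 126 124 124 122 123 125 125
 126 125 124 129 105  60  63  64  63  64  65  63]
212 [110 115 114 108 102  92 112 125 123 123 126 127 126 124 123 124 124 124
 125 125 123 128 123  99  85  85  85  85  85  86]
218 [130 128 127 125 133 129 121 124 124 124 126 127 126 124 123 124 124 124
 125 126 125 127 114  82  67  
[... 208 characters left out ...]
123 124 124 124
 125 125 125 123 135 149 151 151 152 153 154 155]
236 [119 120 119 119 119 117 120 124 123 124 125 127 127 124 123 125 124 125
 124 124 123 122 131 140 141 141 141 141 140 141]
242 [129 124 129 136 140 132 122 124 123 123 126 127 125 123 123 125 124 123
 124 124 123 124 130 112  79  83  83  76  61  56]
248 [104 122 123 106  94  99 118 124 122 122 124 126 125 123 123 124 123 122
 123 124 122 124 129 104  69  85  95 106 105  90]
254 [169 136 140 141 141 141 142 121  73  51  56  60  60  59  59  63  80  90
  81  67  64  65  66  65  67  69  76  81  82  82]
260 [191 192 194 180 152 139 142 117  65  60  59  55  52  50  49  54  58  57
  72  75  70  68  69  69  68  68  70  72  72  72]
```

```bash
python3 -m creep '[[[0,0,-0.08],[0,0,0]],[[0,0,-0.16],[0,0,0]],[[0,0,-0.16],[0,0,0]],[[0,0,-0.16],[0,0,0]]]' 50
python3 - <<'E'
from h import *
from plant import bot
s=bot.observe();B=wristcam(bot.snapshot('wrist'),s['position'],s['tcp_rot']);pickle.dump(B,open('w4.pkl','wb'))
cv2.imwrite('pics/w4.png',cv2.resize(B['color'][50:300,220:430],None,fx=2.8,fy=2.4)[:,:,::-1])
for o in bot.outline_of('strainer',B)[:1]:
    m=o['region'];ys=np.where(m.any(1))[0];print([(int(y),int(np.where(m[y])[0].min()),int(np.where(m[y])[0].max())) for y in ys[::10]],ys[-1])
q=[.6937,.2889,.3956];u=np.array([np.cos(q[2]),np.sin(q[2]),0]);rm=pose(*q,[[-.09,0,.2]])[0]
print('rail',proj(B,pose(*q,[[-.09,.034,.2],[-.09,-.034,.2]])))
for d in(-.01,.005,.013):
  for z in(.15,.2,.24,.25):print(d,z,proj(B,rm-u*d+[0,0,z-.2]))
E
```

```text
t: 5.9
position: [0.5872, 0.2427, 0.2505]
tcp_rot: [[-0.657, -0.369, 0.657], [-0.261, 0.929, 0.261], [-0.707, 0.0, -0.707]]
force: [0.1, 0.2, -0.1]
gripper_width: 0.0284
grip_force: 0.0
[(80, 325, 337), (90, 302, 354), (100, 291, 356), (110, 288, 354), (120, 291, 352), (130, 300, 349), (140, 310, 338), (150, 312, 329), (160, 312, 329), (170, 312, 329), (180, 311, 329), (190, 311, 330), (200, 311, 330), (210, 311, 331), (220, 310, 329), (230, 310, 334), (240, 310, 330), (250, 309, 330), (260, 309, 330), (270, 309, 330)] 279
rail [[374.14592167 219.00692977]
 [282.25918427 219.93173513]]
-0.01 0.15 [[328.0180148 175.6580808]]
-0.01 0.2 [[328.26543858 226.52121927]]
-0.01 0.24 [[328.50214386 274.83841397]]
-0.01 0.25 [[328.56796765 288.21609519]]
0.005 0.15 [[327.79007469 163.44849506]]
0.005 0.2 [[328.02717218 215.76668077]]
0.005 0.24 [[328.25596126 265.89018251]]
0.005 0.25 [[328.31993324 279.8427794 ]]
0.013 0.15 [[327.6593751  156.44423053]]
0.013 0.2 [[327.88959382 209.5551065 ]]
0.013 0.24 [[328.11284551 260.68765227]]
0.013 0.25 [[328.17546647 274.96544479]]
```

View pics/w4.png

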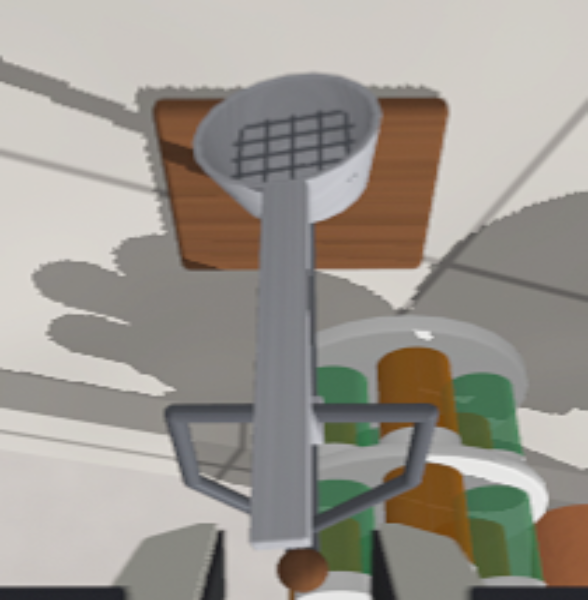

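The handle's end is at (320,277), with the strainer now yawed slightly and still hooked. The rail is at (279–376,221). I'll go in about 12 mm deeper and centred on the handle.

```bash
python3 - <<'E'
from h import *
from plant import bot
s=bot.observe();u=np.array([np.cos(.378),np.sin(.378),0])
z=u*np.cos(np.radians(45))-np.array([0,0,np.sin(np.radians(45))])
G=np.array([.6107,.2542,.235])+.002*u;print(go(s,G+.019*z,tool(z,[-u[1],u[0],0])),G+.019*z)
E
python3 -m creep '[[[0,-0.015,0],[0,0,0]],[[0,-0.015,0],[0,0,0]],[[0,-0.015,0],[0,0,0]],[[0,-0.015,0],[0,0,0]]]' 50
```

```text
([-0.042, 0.008, 0.196], [0.0, -0.001, -0.0]) [0.62504539 0.25989649 0.22156497]
t: 6.4
position: [0.5882, 0.239, 0.2495]
tcp_rot: [[-0.659, -0.369, 0.656], [-0.261, 0.929, 0.261], [-0.706, 0.0, -0.709]]
force: [0.6, 0.2, 0.2]
gripper_width: 0.0499
grip_force: 0.0
```

```bash
python3 -m creep '[[[-0.042,0,0],[0,0,0]],[[-0.042,0,0.1],[0,0,0]],[[-0.042,0,0.196],[0,0,0]],[[-0.042,0,0.196],[0,0,0]]]' && python3 -m creep '[[[0,0,0],[0,0,0]],[[0,0,0],[0,0,0]],[[0,0,0],[0,0,0]],[[0,0,0],[0,0,0]],[[0,0,0],[0,0,0]]]' 5
```

```text
t: 6.8
position: [0.6272, 0.2548, 0.2193]
tcp_rot: [[-0.661, -0.369, 0.653], [-0.262, 0.929, 0.26], [-0.703, 0.001, -0.711]]
force: [0.4, -0.1, -0.7]
gripper_width: 0.0501
grip_force: 0.0
t: 7.3
position: [0.6273, 0.2546, 0.2235]
tcp_rot: [[-0.657, -0.369, 0.657], [-0.261, 0.929, 0.261], [-0.707, 0.0, -0.707]]
force: [0.1, -0.6, -0.9]
gripper_width: 0.0148
grip_force: 1.4
```

```bash
python3 -m creep '[[[0,0,0],[0,0,0]],[[0,0,0],[0,0,0]],[[0,0,0],[0,0,0]]]' 0
```

```text
t: 7.6
position: [0.6276, 0.2547, 0.2234]
tcp_rot: [[-0.657, -0.369, 0.657], [-0.261, 0.929, 0.261], [-0.707, 0.0, -0.707]]
force: [-1.6, -1.2, 3.2]
gripper_width: 0.0133
grip_force: 30.0
```

```bash
python3 -m creep '[[[-0.03,0,-0.03],[0,0,0]],[[-0.06,0,-0.06],[0,0,0]],[[-0.099,0,-0.099],[0,0,0]],[[-0.099,0,-0.099],[0,0,0]],[[-0.05,0,-0.15],[0,0,0]],[[0,0,-0.2],[0,0,0]],[[0.05,0,-0.25],[0,0,0]],[[0.08,0,-0.28],[0,0,0]],[[0.08,0,-0.28],[0,0,0]]]'
python3 - <<'E'
from h import *
from plant import bot
s=bot.observe();B=wristcam(bot.snapshot('wrist'),s['position'],s['tcp_rot']);pickle.dump(B,open('w5.pkl','wb'));print(np.round(s['joints'],2))
for o in bot.outline_of('strainer',B)[:1]:
    m=o['region'];ys=np.where(m.any(1))[0];print([(int(y),int(np.where(m[y])[0].min()),int(np.where(m[y])[0].max())) for y in ys[::12]],ys[-1])
# expected if rigid vertical: bowl mouth centre etc from grasp
Rt=np.array(s['tcp_rot']);G=s['position']-.019*Rt[:,2]
u=np.array([np.cos(.378),np.sin(.378),0]);
for tilt in(-20,0,20):
    t=np.radians(tilt);sz=np.cos(t)*np.array([0,0,1])+np.sin(t)*u;print(tilt,np.round([proj(B,G-sz*L)[0] for L in(.143+.03,.1,.05,0)],0).tolist())
E
```

```text
t: 8.5
position: [0.5675, 0.2309, 0.2582]
tcp_rot: [[-0.658, -0.369, 0.656], [-0.261, 0.929, 0.261], [-0.706, 0.0, -0.708]]
force: [0.6, 1.2, -0.4]
gripper_width: 0.0129
grip_force: 30.0
[ 0.24 -0.67  2.25  0.14  0.79 -1.77]
-20 [[325.0, 142.0], [325.0, 183.0], [325.0, 223.0], [325.0, 279.0]]
0 [[325.0, 78.0], [325.0, 145.0], [325.0, 204.0], [325.0, 279.0]]
20 [[325.0, 3.0], [325.0, 110.0], [325.0, 191.0], [325.0, 279.0]]
```

Run:
```python
from h import *
from plant import bot
B=pickle.load(open('w5.pkl','rb'));a=B['color'].astype(int)
for y in range(60,270,12):print(y,(a[y,296:356:3]).sum(1)//3)
for n in('wrist','scene','top'):
    p=bot.snapshot(n)
    for t in('strainer','strainer_bowl','strainer_top'):print(n,t,[(np.round(d['bbox']).tolist(),round(d['score'],2)) for d in bot.recognise(t,p)[:4]])
```

```text
60 [201 181 127 121 120 123 123 120 120 120 120 120 119 117 116 118 117 116
 111 109]
72 [118 121 120 120 123 125 116  73  88  79  83  86 111 118 113 104 115 115
 102 101]
84 [116 118 106  68 103 115 121  68 124 122 129  93 125 114 100  75  78  92
 100  89]
96 [109 112 114  66 118 128 120  74  86  74  86  81 119 127 128 105 141 193
 196 199]
108 [ 71  75 119 145 152 161 173 122 121 123 123 123 127 138 195 198 197 197
 198 194]
120 [ 94  94  93  94  93 114 150 123 123 124 123 124 127 135 192 197 191 100
  93  94]
132 [ 55  49  50  50  51  51  43 124 124 125 123 124 128 130  86  91  90  89
  89  89]
144 [ 86  85  86  85  87  86  88 124 124 125 124 126 129 124  96  88  88  88
  89  89]
156 [ 87  88  86  87  87  87  95 125 126 126 124 128 129 123 110  89  91  91
  91  91]
168 [ 50  47  91  91  87  87 101 126 127 127 126 128 129 125 120  89  89  89
  91  90]
180 [130 130 129 129 129 129 121 125 128 127 127 128 130 125 144 131 131 131
 132 132]
192 [130 129 129 129 129 130 124 126 129 128 128 129 130 127 154 157 158 160
 161 162]
204 [132 132 132 133 132 131 123 127 130 129 129 130 131 127
[... 683 characters left out ...]
0, 162.0], 0.67)]
scene strainer [([396.0, 178.0, 18.0, 49.0], 0.74), ([382.0, 134.0, 70.0, 42.0], 0.7), ([325.0, 176.0, 39.0, 19.0], 0.52)]
scene strainer_bowl [([323.0, 175.0, 44.0, 18.0], 0.68), ([388.0, 137.0, 66.0, 41.0], 0.65), ([394.0, 178.0, 20.0, 48.0], 0.62), ([456.0, 149.0, 29.0, 52.0], 0.35)]
scene strainer_top [([396.0, 190.0, 17.0, 40.0], 0.82), ([387.0, 138.0, 65.0, 35.0], 0.64), ([323.0, 176.0, 43.0, 20.0], 0.61), ([216.0, 292.0, 40.0, 40.0], 0.19)]
top strainer [([66.0, 298.0, 112.0, 39.0], 0.77)]
top strainer_bowl [([65.0, 296.0, 111.0, 38.0], 0.83), ([212.0, 207.0, 22.0, 14.0], 0.48)]
top strainer_top [([69.0, 297.0, 107.0, 40.0], 0.84), ([208.0, 206.0, 30.0, 22.0], 0.38)]
```

The strainer is held vertical: the handle runs straight in the image and the bowl is at rows 53–105. I'll carry it to the free counter patch around (0.47,0.11) while turning the tool to point down.

Run:
```python
from h import *
from plant import bot
s=bot.observe();d=np.array([np.cos(.2),np.sin(.2),0])
Rt=tool([0,0,-1],[-d[1],d[0],0]);print(go(s,[.46,.11,.145],Rt),go(s,[.51,.15,.22],Rt))
```

```text
([0.73, -0.291, -0.09], [0.022, 0.249, 0.054]) ([0.345, -0.216, -0.13], [0.022, 0.249, 0.054])
```

```bash
python3 -m creep '[[[0.06,-0.04,-0.03],[0.004,0.04,0.01]],[[0.12,-0.08,-0.05],[0.008,0.08,0.02]],[[0.19,-0.12,-0.07],[0.012,0.12,0.03]],[[0.26,-0.16,-0.1],[0.016,0.16,0.04]],[[0.345,-0.216,-0.13],[0.02,0.205,0.05]],[[0.46,-0.24,-0.12],[0.022,0.249,0.054]],[[0.58,-0.27,-0.1],[0.022,0.249,0.054]],[[0.66,-0.29,-0.09],[0.022,0.249,0.054]],[[0.73,-0.291,-0.09],[0.022,0.249,0.054]],[[0.73,-0.291,-0.09],[0.022,0.249,0.054]],[[0.73,-0.291,-0.09],[0.022,0.249,0.054]]]'
python3 - <<'E'
from h import *
from plant import bot
s=bot.observe();print(np.round(s['joints'],2))
for n in('wrist','scene'):
    p=bot.snapshot(n)
    if n=='wrist':p=wristcam(p,s['position'],s['tcp_rot'])
    print(n,[(np.round(d['bbox']).tolist(),round(d['score'],2)) for d in bot.recognise('strainer',p)[:4]])
    Rt=np.array(s['tcp_rot']);G=s['position']-.019*Rt[:,2]
    for el in(90,60,45,30):
        e=np.radians(el);sz=np.sin(e)*np.array([0,0,1])-np.cos(e)*Rt[:,0];sx=-np.cos(e)*np.array([0,0,1])-np.sin(e)*Rt[:,0]
        q=[G+sz*(-.143+.031*np.cos(a))+Rt[:,1]*.031*np.sin(a)-.003*sx for a in np.arange(0,6.3,.4)]+[G+sz*.022]
        q=proj(p,np.array(q));print(el,np.round([q[:,0].min(),q[:,1].min(),np.ptp(q[:,0]),np.ptp(q[:,1])]))
E
```

```text
t: 10.3
position: [0.4607, 0.1101, 0.1456]
tcp_rot: [[-0.98, -0.198, 0.0], [-0.198, 0.98, 0.001], [-0.001, 0.001, -1.0]]
force: [0.4, 0.2, -0.8]
gripper_width: 0.013
grip_force: 30.0
[ 0.13 -0.19  1.89  0.    1.44 -1.65]
wrist [([289.0, 66.0, 79.0, 232.0], 0.89), ([438.0, 3.0, 61.0, 154.0], 0.86), ([620.0, 108.0, 20.0, 61.0], 0.72)]
90 [292. 211.  65.  84.]
60 [288. 122.  74. 191.]
45 [283.  73.  83. 246.]
30 [277.  17.  96. 303.]
scene [([381.0, 138.0, 71.0, 38.0], 0.93), ([326.0, 176.0, 39.0, 17.0], 0.67), ([320.0, 204.0, 25.0, 13.0], 0.56)]
90 [342. 201.  13.  40.]
60 [324. 204.  31.  19.]
45 [316. 201.  40.  12.]
30 [310. 191.  47.  17.]
```

```bash
python3 -m creep '[[[0,0,0.06],[0,0,0]],[[0,0,0.12],[0,0,0]],[[-0.04,0,0.16],[0,0,0]],[[-0.08,0,0.2],[0,0,0]],[[-0.124,0,0.24],[0,0,0]],[[-0.124,0,0.24],[0,0,0]]]'
python3 - <<'E'
from plant import bot
import numpy as np
p=bot.snapshot('wrist');print([(np.round(d['bbox']).tolist(),round(d['score'],2)) for d in bot.recognise('strainer',p)[:3]],bot.observe()['wrist_torque'])
E
```

```text
t: 11.1
position: [0.4894, 0.1161, 0.0822]
tcp_rot: [[-0.98, -0.198, -0.005], [-0.198, 0.98, 0.001], [0.004, 0.002, -1.0]]
force: [-0.7, 0.6, 0.0]
gripper_width: 0.0132
grip_force: 30.0
[([282.0, 0.0, 100.0, 297.0], 0.7), ([510.0, 0.0, 37.0, 119.0], 0.69)] [0.03476406 0.12034705 0.01835665]
```

```bash
python3 -m creep '[[[-0.05,0,0.07],[0,0,0]],[[-0.09,0,0.137],[0,0,0]],[[-0.12,0,0.2],[0,0,0]],[[-0.14,0,0.25],[0,0,0]],[[-0.145,0,0.29],[0,0,0]],[[-0.145,0,0.29],[0,0,0]],[[-0.145,0,0.29],[0,0,0]]]'
```

```text
t: 11.9
position: [0.5253, 0.1234, 0.0125]
tcp_rot: [[-0.98, -0.198, -0.002], [-0.198, 0.98, 0.001], [0.002, 0.001, -1.0]]
force: [-1.2, -0.4, 0.9]
gripper_width: 0.0134
grip_force: 30.0
```

```bash
python3 -m creep '[[[-0.004,0,0.012],[0,0,0]],[[-0.004,0,0.022],[0,0,0]],[[-0.004,0,0.022],[0,0,0]]]'; python3 -m creep '[[[0,0,0],[0,0,0]],[[0,0,0],[0,0,0]],[[0,0,0],[0,0,0]]]' 35;  python3 -m creep '[[[0,0,-0.1],[0,0,0]],[[0.1,0,-0.3],[0,0,0]],[[0.25,0,-0.5],[0,0,0]],[[0.4,0,-0.6],[0,0,0]],[[0.5,0,-0.7],[0,0,0]],[[0.5,0,-0.7],[0,0,0]],[[0.5,0,-0.7],[0,0,0]]]'
python3 - <<'E'
from h import *
from plant import bot
s=bot.observe();B=wristcam(bot.snapshot('wrist'),s['position'],s['tcp_rot']);pickle.dump(B,open('w6.pkl','wb'));print(np.round(s['joints'],2))
for o in bot.outline_of('strainer',B)[:3]:
    m=o['region'];print(o['bbox'],o['score']);ys=np.where(m.any(1))[0];print([(int(y),int(np.where(m[y])[0].min()),int(np.where(m[y])[0].max())) for y in ys[::12]],ys[-1])
E
```

```text
t: 12.2
position: [0.5272, 0.1237, 0.0072]
tcp_rot: [[-0.98, -0.198, -0.0], [-0.198, 0.98, 0.001], [-0.0, 0.001, -1.0]]
force: [0.2, 0.0, 0.9]
gripper_width: 0.0132
grip_force: 30.0
t: 12.5
position: [0.5268, 0.1237, 0.007]
tcp_rot: [[-0.98, -0.198, -0.001], [-0.198, 0.98, 0.001], [0.001, 0.001, -1.0]]
force: [0.1, -0.3, 0.0]
gripper_width: 0.032
grip_force: 0.0
t: 13.2
position: [0.4053, 0.0988, 0.1836]
tcp_rot: [[-0.98, -0.198, 0.003], [-0.198, 0.98, 0.002], [-0.004, 0.001, -1.0]]
force: [0.3, 0.5, 0.4]
gripper_width: 0.0347
grip_force: 0.0
[ 0.11 -0.39  1.98  0.    1.55 -1.66]
[299.0, 149.0, 58.2, 175.8] 0.87
[(149, 326, 331), (161, 303, 351), (173, 299, 355), (185, 299, 356), (197, 304, 350), (209, 319, 334), (221, 321, 333), (233, 321, 333), (245, 320, 332), (257, 321, 331), (269, 320, 332), (281, 321, 332), (293, 320, 333), (305, 320, 331), (317, 320, 332)] 325
[581.4, 148.7, 58.6, 90.8] 0.63
[(149, 638, 639), (161, 605, 639), (173, 589, 639), (185, 582, 639), (197, 581, 639), (209, 587, 639), (221, 599, 639), (233, 616, 639)] 236
[422.3, 56.3, 50.0, 154.9] 0.57
[(58, 442, 453), (70, 428, 468), (82, 423, 470), (94, 425, 466), (106, 435, 456), (118, 447, 457), (130, 449, 459), (142, 452, 461), (154, 454, 463), (166, 452, 465), (178, 457, 468), (190, 460, 470), (202, 462, 472)] 208
```

Run:
```python
from h import *
from plant import bot
s=bot.observe();B=pickle.load(open('w6.pkl','rb'))
bt=unproj(B,(328,149),.028);n=unproj(B,(326.5,221),.028);e=unproj(B,(326,300),.028)
print('bowl far rim',bt,'n',n,'e',e)
d=(e-n)/np.linalg.norm(e-n);print('dir az',np.arctan2(d[1],d[0]))
C=bt+.031*d; print('mouth centre',C,'origin',bt+.096*d, 'grip exp z:',((np.array([.527,.1237])-bt)@d-.096))
for q in[(-.02)]:
    g=bt+(.096+q)*d;print('grasp',g)
    D=np.r_[d,0];Rt=tool([0,0,-1],[-d[1],d[0],0]);print(go(s,[*g,.009],Rt))
```

```text
bowl far rim [0.34068563 0.0885555 ] n [0.41260628 0.10163143] e [0.50131175 0.11905854]
dir az 0.19398980285608944
mouth centre [0.37110416 0.09453154] origin [0.43488495 0.10706194] grip exp z: 0.09359465306773326
grasp [0.41526009 0.10320643]
([-0.048, 0.008, 0.688], [0.0, -0.001, 0.002])
```

The strainer lies flat: the handle keeps a constant width over rows 209–325 and the bowl centre is at (328,180). I'll regrasp it near the bowl.

```bash
python3 -m creep '[[[-0.04,0.008,0.15],[0,0,0]],[[-0.048,0.008,0.33],[0,0,0]],[[-0.048,0.008,0.5],[0,0,0]],[[-0.048,0.008,0.62],[0,0,0]],[[-0.048,0.008,0.688],[0,0,0]],[[-0.048,0.008,0.688],[0,0,0]]]'; python3 -m creep '[[[0,0,0],[0,0,0]],[[0,0,0],[0,0,0]],[[0,0,0],[0,0,0]],[[0,0,0],[0,0,0]],[[0,0,0],[0,0,0]]]' 0
python3 - <<'E'
from h import *
from plant import bot
s=bot.observe()
c=[.5107,-.1785,-.0056]
# strainer +z along carton -y or +y ; show both
for sg in(1,-1):
    sz=pose(0,0,c[2],[[0,sg,0]])[0]; tx=-sz
    Rt=np.array([tx,np.cross([0,0,-1],tx),[0,0,-1]]).T
    cen=pose(*c,[[-.028,sg*(-.0025-.02),0]])[0]
    print(sg,np.round(cen,4),go(s,[*cen[:2],.2],Rt),go(s,[*cen[:2],.02],Rt))
E
```

```text
t: 13.9
position: [0.4114, 0.1027, 0.0051]
tcp_rot: [[-0.98, -0.198, -0.011], [-0.198, 0.98, -0.0], [0.011, 0.002, -1.0]]
force: [0.3, -0.1, 0.7]
gripper_width: 0.0354
grip_force: 0.0
t: 14.4
position: [0.4164, 0.1033, 0.0108]
tcp_rot: [[-0.98, -0.198, 0.001], [-0.198, 0.98, 0.001], [-0.001, 0.001, -1.0]]
force: [0.3, -0.1, -1.1]
gripper_width: 0.002
grip_force: 0.0
1 [ 0.4826 -0.2008  0.    ] ([-0.019, -1.244, -0.758], [0.0, 0.0, -0.435]) ([-0.018, -1.245, -0.038], [0.0, 0.0, -0.435])
-1 [ 0.4828 -0.1558  0.    ] ([-0.055, -1.068, -0.758], [0.0, -0.0, 0.565]) ([-0.055, -1.069, -0.038], [0.0, -0.0, 0.565])
```

```bash
python3 -m creep '[[[0,0,-0.15],[0,0,0]],[[0,0,-0.3],[0,0,0]],[[0,0,-0.4],[0,0,0]],[[0,0,-0.4],[0,0,0]],[[0,0,-0.4],[0,0,0]]]' 60
python3 - <<'E'
from h import *
from plant import bot
s=bot.observe();B=wristcam(bot.snapshot('wrist'),s['position'],s['tcp_rot']);pickle.dump(B,open('w7.pkl','wb'));print(s['position'])
for o in bot.outline_of('strainer',B)[:3]:
    m=o['region'];print(o['bbox'],o['score']);ys=np.where(m.any(1))[0];print([(int(y),int(np.where(m[y])[0].min()),int(np.where(m[y])[0].max())) for y in ys[::12]],ys[-1])
cv2.imwrite('pics/w7.png',B['color'][:,:,::-1])
E
```

```text
t: 14.9
position: [0.4164, 0.1032, 0.1107]
tcp_rot: [[-0.98, -0.198, 0.001], [-0.198, 0.98, 0.001], [-0.001, 0.001, -1.0]]
force: [-0.3, 0.8, -0.7]
gripper_width: 0.0367
grip_force: 0.0
[0.41639844 0.10316471 0.11066364]
[446.5, 13.1, 64.5, 199.0] 0.81
[(14, 483, 487), (26, 459, 504), (38, 451, 509), (50, 447, 510), (62, 447, 506), (74, 454, 497), (86, 475, 491), (98, 477, 493), (110, 478, 494), (122, 480, 497), (134, 484, 496), (146, 485, 500), (158, 480, 500), (170, 481, 501), (182, 490, 504), (194, 491, 506), (206, 494, 507)] 210
[288.6, 138.3, 78.6, 191.0] 0.64
[(136, 319, 331), (148, 298, 353), (160, 290, 361), (172, 288, 365), (184, 289, 362), (196, 294, 355), (208, 310, 342), (220, 316, 333), (232, 317, 333), (244, 317, 332), (256, 317, 332), (268, 317, 332), (280, 318, 332), (292, 318, 331), (304, 316, 331), (316, 316, 331)] 327
```

View pics/w7.png

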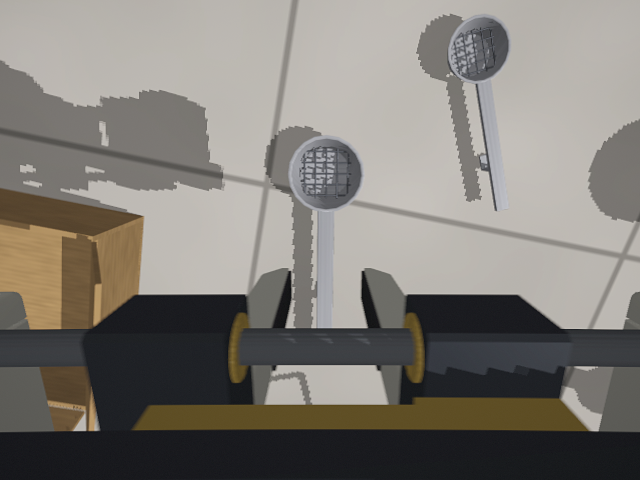

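The strainer lies flat, with its bowl at (326,173) and its handle on column 324 between the fingers. The carton is at left and the small strainer at (480,50). I'll recompute the grasp point and go in deeper and slower.

Run:
```python
from h import *
from plant import bot
s=bot.observe();B=pickle.load(open('w7.pkl','rb'))
bt=unproj(B,(326,136),.028);near=unproj(B,(326,210),.028);l=unproj(B,(288.5,173),.028);r=unproj(B,(363.5,173),.028)
print('far rim',bt,'near',near,'dia',np.linalg.norm(near-bt),np.linalg.norm(l-r),(l+r)/2)
print('TCPdown',proj(B,[s['position'][0],s['position'][1],.028]), 'handle', unproj(B,(324.5,290),.028))
a=B['color'].astype(int)
for y in(225,245,265,285,305):print(y,a[y,308:342].sum(1)//3)
```

```text
far rim [0.34119843 0.0887149 ] near [0.39829337 0.10027599] dia 0.05825368623325183 0.05981457906419096 [0.3689343  0.09433639]
TCPdown [[325.21123667 229.9508422 ]] handle [0.4682    0.1130928]
225 [118 118 117 115 165 188 186 185 187 156 144 164 162 162 166 166 165 165
 165 167 167 166 169 171 168 165 178 185 185 185 185 185 185 185]
245 [117 116 114 163 188 185 185 186 173 141 150 165 162 164 167 167 165 164
 166 168 168 168 170 170 169 168 178 186 185 185 185 185 185 185]
265 [116 117 116 115 111 161 185 185 172 151 158 166 163 166 168 168 167 166
 168 170 169 170 172 170 174 182 184 184 184 184 184 184 184 184]
285 [115 115 114 126 167 187 155 112 100 136 167 167 165 169 170 171 169 168
 170 171 171 172 173 170 170 178 183 183 183 183 182 183 183 183]
305 [114 115 114 114 109 159 183 182 160 154 169 169 168 171 173 171 170 169
 172 172 172 173 171 180 174 172 182 182 182 181 182 181 182 182]
```

The image shows something useful. The finger gap of 37 mm spans 74 px, so the tips are about 170 mm from the camera, while the reported TCP lies 204 mm from it. So the real fingertips seem to end roughly 20 mm short of the reported TCP, which explains both misses. I'll go down past the nominal depth in small steps and watch the force.

```bash
python3 -m creep '[[[0,0,0.15],[0,0,0]],[[0,0,0.3],[0,0,0]],[[0,0,0.37],[0,0,0]],[[0,0,0.4],[0,0,0]],[[0,0,0.42],[0,0,0]],[[0,0,0.435],[0,0,0]],[[0,0,0.435],[0,0,0]]]' 35; python3 -m creep '[[[0,0,0.008],[0,0,0]],[[0,0,0.016],[0,0,0]],[[0,0,0.016],[0,0,0]]]'
```

```text
t: 15.7
position: [0.4162, 0.1033, 0.0017]
tcp_rot: [[-0.98, -0.198, -0.0], [-0.198, 0.98, 0.001], [-0.0, 0.001, -1.0]]
force: [0.2, -0.2, 0.5]
gripper_width: 0.035
grip_force: 0.0
t: 16.0
position: [0.4159, 0.1032, -0.0025]
tcp_rot: [[-0.98, -0.198, -0.0], [-0.198, 0.98, 0.001], [0.0, 0.001, -1.0]]
force: [-0.1, 0.6, 0.4]
gripper_width: 0.0352
grip_force: 0.0
```

```bash
python3 -m creep '[[[0,0,0.008],[0,0,0]],[[0,0,0.016],[0,0,0]],[[0,0,0.016],[0,0,0]]]'
```

```text
t: 16.3
position: [0.4155, 0.1032, -0.007]
tcp_rot: [[-0.98, -0.198, -0.001], [-0.198, 0.98, 0.001], [0.001, 0.001, -1.0]]
force: [0.1, 0.1, -0.7]
gripper_width: 0.0346
grip_force: 0.0
```

No contact at a reported z of −7 mm, which confirms the offset. I'll close here.

```bash
python3 -m creep '[[[0,0,0.012],[0,0,0]],[[0,0,0.012],[0,0,0]]]'; python3 -m creep '[[[0,0,0],[0,0,0]],[[0,0,0],[0,0,0]],[[0,0,0],[0,0,0]],[[0,0,0],[0,0,0]],[[0,0,0],[0,0,0]]]' 5
```

```text
t: 16.5
position: [0.4154, 0.1032, -0.0101]
tcp_rot: [[-0.98, -0.198, -0.001], [-0.198, 0.98, 0.001], [0.001, 0.001, -1.0]]
force: [-0.4, 0.2, -0.3]
gripper_width: 0.035
grip_force: 0.0
t: 17.0
position: [0.4158, 0.1032, -0.0096]
tcp_rot: [[-0.98, -0.198, -0.001], [-0.198, 0.98, 0.001], [0.0, 0.001, -1.0]]
force: [0.8, 0.3, 0.1]
gripper_width: 0.0137
grip_force: 30.0
```

Gripped at 13.7 mm with 30 N. I'll lift it flat and carry it over the carton, turning so the handle points to −y, which keeps joint 6 in range.

```bash
python3 -m creep '[[[0,0,-0.12],[0,0,0]],[[0,0,-0.3],[0,0,0]],[[0,0,-0.5],[0,0,0]],[[0,-0.1,-0.65],[0,0,0.04]],[[0,-0.25,-0.8],[0,0,0.085]],[[0,-0.4,-0.88],[0,0,0.13]],[[0,-0.55,-0.88],[0,0,0.175]],[[0,-0.65,-0.88],[0,0,0.22]],[[-0.02,-0.75,-0.88],[0,0,0.265]],[[-0.03,-0.85,-0.88],[0,0,0.31]],[[-0.05,-0.95,-0.88],[0,0,0.355]],[[-0.05,-0.95,-0.88],[0,0,0.4]]]'
python3 - <<'E'
from h import *
from plant import bot
s=bot.observe();c=[.5107,-.1785,-.0056];sz=pose(0,0,c[2],[[0,-1,0]])[0];tx=-sz
Rt=np.array([tx,np.cross([0,0,-1],tx),[0,0,-1]]).T
cen=pose(*c,[[-.028,.0205,0]])[0];print(np.round(s['joints'],2),go(s,[*cen[:2],.2],Rt))
E
```

```text
t: 18.2
position: [0.4756, -0.1298, 0.2095]
tcp_rot: [[-0.484, 0.875, -0.002], [0.875, 0.484, 0.0], [0.001, -0.001, -1.0]]
force: [0.3, 0.1, -0.3]
gripper_width: 0.0135
grip_force: 30.0
[-0.37 -0.17  1.75 -0.    1.56 -0.88] ([-0.112, -0.029, 0.038], [-0.0, -0.0, 0.163])
```

```bash
python3 -m creep '[[[-0.04,-0.01,0.01],[0,0,0.045]],[[-0.08,-0.02,0.02],[0,0,0.09]],[[-0.112,-0.029,0.038],[0,0,0.135]],[[-0.112,-0.029,0.038],[0,0,0.163]],[[-0.112,-0.029,0.038],[0,0,0.163]],[[-0.112,-0.029,0.038],[0,0,0.163]]]'
python3 - <<'E'
from h import *
from plant import bot
s=bot.observe();p=bot.snapshot('wrist');B=wristcam(p,s['position'],s['tcp_rot']);pickle.dump(B,open('w8.pkl','wb'))
print(s['position'],np.round(s['joints'],2))
for t in('carton','strainer','flap_left','flap_right','flap_long'):print(t,[(np.round(d['bbox']).tolist(),round(d['score'],2)) for d in bot.recognise(t,p)[:3]])
c=[.5107,-.1785,-.0056]
P=np.array([[-.071,.111,.064],[.071,.111,.064],[.071,-.111,.064],[-.071,-.111,.064],[-.071,.111,.004],[.071,.111,.004]])
q=proj(B,pose(*c,P));print(np.round(q,0).tolist())
im=B['color'].copy()
for x,y in q.astype(int):cv2.circle(im,(int(x),int(y)),3,(255,0,0),1)
for x,y in proj(B,pose(*c,carton_pts([2.175,2.10,1.877]))).astype(int):cv2.circle(im,(int(x),int(y)),3,(0,0,255),1)
T=bot.snapshot('top')['color'];
o=np.zeros((600,800,3),np.uint8);o[:480,:640]=im;o[480:600,640:800]=T[170:290,310:470]
t=cv2.resize(T[190:290,330:460],None,fx=1.22,fy=1.22);o[480:480+120,:158]=t[:120,:158]
cv2.imwrite('pics/w8.png',o[:,:,::-1])
E
```

```text
t: 18.8
position: [0.4826, -0.1551, 0.2004]
tcp_rot: [[-0.005, 1.0, -0.001], [1.0, 0.005, 0.001], [0.001, -0.001, -1.0]]
force: [0.8, -0.1, -1.6]
gripper_width: 0.0132
grip_force: 30.0
[ 0.48259989 -0.1551424   0.20035062] [-0.41 -0.13  1.73  0.    1.54 -0.42]
carton [([276.0, 49.0, 364.0, 381.0], 0.75)]
strainer [([261.0, 132.0, 132.0, 275.0], 0.67)]
flap_left [([279.0, 52.0, 193.0, 69.0], 0.68)]
flap_right [([302.0, 367.0, 50.0, 38.0], 0.69)]
flap_long [([432.0, 96.0, 208.0, 336.0], 0.98), ([260.0, 129.0, 135.0, 276.0], 0.43)]
[[280.0, 126.0], [435.0, 127.0], [416.0, 341.0], [285.0, 340.0], [288.0, 129.0], [418.0, 130.0]]
```

View pics/w8.png

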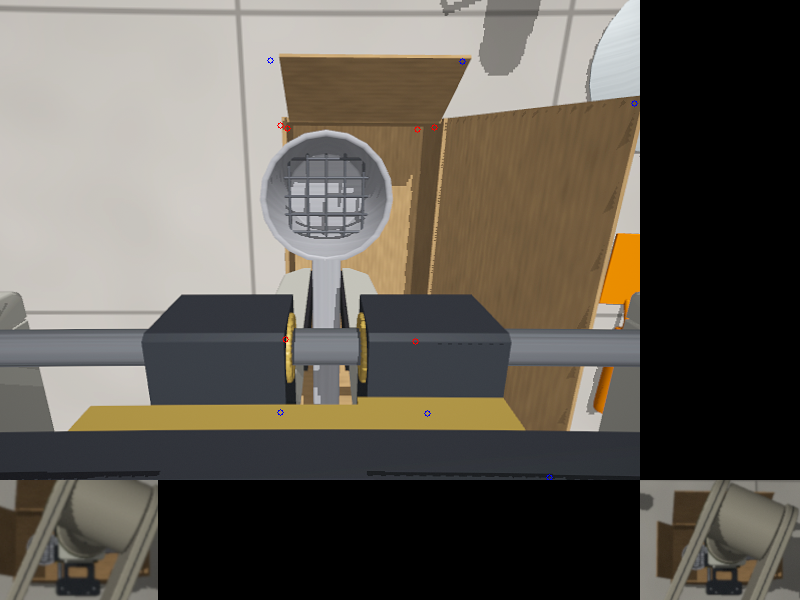

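The held strainer's bowl is at (326,195). The carton's near inner wall is at column 288 and the left flap's edge is at (280–470,57). The blue and red predictions sit about 8 px left and 4 px low, so the carton is really at about (0.517, −0.175). I'll shift +x by 7 mm and lower.

```bash
python3 -m creep '[[[0,0.026,0.1],[0,0,0]],[[0,0.026,0.25],[0,0,0]],[[0,0.026,0.4],[0,0,0]],[[0,0.026,0.55],[0,0,0]],[[0,0.026,0.65],[0,0,0]],[[0,0.026,0.72],[0,0,0]],[[0,0.026,0.76],[0,0,0]],[[0,0.026,0.76],[0,0,0]],[[0,0.026,0.76],[0,0,0]]]'; python3 -m creep '[[[0,0,0.02],[0,0,0]],[[0,0,0.035],[0,0,0]],[[0,0,0.045],[0,0,0]],[[0,0,0.045],[0,0,0]]]'
```

```text
t: 20.05
position: [0.4897, -0.1553, 0.0114]
tcp_rot: [[-0.002, 1.0, 0.0], [1.0, 0.002, 0.001], [0.001, 0.0, -1.0]]
force: [0.9, 0.5, -1.3]
gripper_width: 0.0139
grip_force: 30.0
t: 20.45
position: [0.4888, -0.1549, -0.001]
tcp_rot: [[-0.002, 1.0, -0.001], [1.0, 0.002, 0.001], [0.001, -0.001, -1.0]]
force: [0.4, 0.3, -1.4]
gripper_width: 0.0132
grip_force: 30.0
```

```bash
python3 -m creep '[[[0,0,0.008],[0,0,0]],[[0,0,0.016],[0,0,0]],[[0,0,0.016],[0,0,0]]]'; python3 -m creep '[[[0,0,0],[0,0,0]],[[0,0,0],[0,0,0]],[[0,0,0],[0,0,0]]]' 32;  python3 -m creep '[[[0,0,-0.1],[0,0,0]],[[0,0,-0.25],[0,0,0]],[[0,0,-0.4],[0,0,0]],[[0,0,-0.6],[0,0,0]],[[0,0,-0.8],[0,0,0]],[[0,0,-0.95],[0,0,0]],[[0,0,-0.95],[0,0,0]],[[0,0,-0.95],[0,0,0]]]' 32
python3 - <<'E'
from h import *
from plant import bot
s=bot.observe();p=bot.snapshot('wrist');B=wristcam(p,s['position'],s['tcp_rot']);pickle.dump(B,open('w9.pkl','wb'))
for t in('strainer','flap_left','flap_long','carton'):
  for o in bot.outline_of(t,p)[:1]:
    m=o['region'];ys=np.where(m.any(1))[0];print(t,round(o['score'],2),np.round(o['bbox']),[(int(y),int(np.where(m[y])[0].min()),int(np.where(m[y])[0].max())) for y in ys[::12]],ys[-1])
c=[.517,-.175,-.0056]
P=np.array([[-.071,.111,.064],[.071,.111,.070],[-.071,.111,.004],[.071,.111,.004]])
print(np.round(proj(B,pose(*c,P)),0).tolist(),np.round(proj(B,pose(*c,carton_pts([2.175,2.10,1.877]))),0).tolist())
E
```

```text
t: 20.75
position: [0.4888, -0.1549, -0.0051]
tcp_rot: [[-0.002, 1.0, -0.001], [1.0, 0.002, 0.001], [0.001, -0.001, -1.0]]
force: [0.7, 0.8, -1.8]
gripper_width: 0.0138
grip_force: 30.0
t: 21.05
position: [0.4893, -0.1551, -0.0045]
tcp_rot: [[-0.002, 1.0, -0.0], [1.0, 0.002, 0.001], [0.001, -0.0, -1.0]]
force: [-0.3, 0.2, -0.1]
gripper_width: 0.0304
grip_force: 0.0
t: 21.85
position: [0.49, -0.1556, 0.234]
tcp_rot: [[-0.002, 1.0, 0.002], [1.0, 0.002, -0.0], [-0.0, 0.002, -1.0]]
force: [-0.1, -0.3, -0.9]
gripper_width: 0.0318
grip_force: 0.0
strainer 0.72 [299. 140.  52. 161.] [(139, 319, 332), (151, 301, 346), (163, 298, 350), (175, 300, 349), (187, 309, 340), (199, 318, 330), (211, 318, 330), (223, 319, 330), (235, 319, 330), (247, 318, 330), (259, 319, 329), (271, 319, 329), (283, 318, 329), (295, 319, 329)] 298
flap_left 0.8 [273.  61. 171.  63.] [(63, 275, 416), (75, 276, 441), (87, 279, 435), (99, 280, 430), (111, 282, 426), (123, 300, 420)] 123
flap_long 0.67 [415.  98. 166. 220.] [(101, 576, 577), (113, 476, 578), (125, 427, 575), (137, 427, 574), (149, 427, 572), (161, 425, 569), (173, 424, 567), (185, 422, 564), (197, 422, 562), (209, 421, 559), (221, 420, 558), (233, 419, 555), (245, 418, 552), (257, 417, 550), (269, 415, 548), (281, 415, 546), (293, 418, 544), (305, 523, 542), (317, 537, 539)] 317
carton 0.96 [271.  59. 310. 327.] [(63, 275, 300), (75, 276, 440), (87, 278, 435), (99, 281, 431), (111, 282, 579), (123, 277, 576), (135, 278, 574), (147, 278, 571), (159, 278, 569), (171, 279, 567), (183, 279, 565), (195, 281, 562), (207, 280, 560), (219, 281, 557), (231, 281, 555), (243, 281, 553), (255, 280, 551), (267, 282, 548), (279, 295, 546), (291, 296, 545), (303, 295, 542), (315, 293, 539), (327, 291, 360), (375, 284, 375)] 386
[[283.0, 123.0], [425.0, 124.0], [289.0, 126.0], [409.0, 127.0]] [[445.0, 66.0], [275.0, 65.0], [418.0, 385.0], [284.0, 384.0], [581.0, 102.0], [520.0, 429.0]]
```

The strainer lies flat inside the carton (bowl ~(325,166), constant handle width), and the refined carton pose matches the view. Next is the left flap: closed fingers outside it, then sweep inwards and press down.

```bash
python3 -m creep '[[[0.2,0,0],[0,0,0]],[[0.4,0,0],[0,0,0]],[[0.6,0,0],[0,0,0]],[[0.78,0,0],[0,0,0]],[[0.78,0,0.12],[0,0,0]],[[0.78,0,0.3],[0,0,0]],[[0.78,0,0.45],[0,0,0]],[[0.78,0,0.58],[0,0,0]],[[0.78,0,0.624],[0,0,0]],[[0.78,0,0.624],[0,0,0]]]' 0; python3 -m creep '[[[-0.1,0,0],[0,0,0]],[[-0.2,0,0],[0,0,0]],[[-0.28,0,0],[0,0,0]],[[-0.36,0,0],[0,0,0]],[[-0.42,0,0],[0,0,0]],[[-0.48,0,0],[0,0,0]],[[-0.5,0,0],[0,0,0]],[[-0.5,0,0],[0,0,0]]]'
python3 - <<'E'
from plant import bot
import numpy as np
p=bot.snapshot('wrist')
for t in('flap_left','carton'):print(t,[(np.round(d['bbox']).tolist(),round(d['score'],2)) for d in bot.recognise(t,p)[:3]])
E
```

```text
t: 23.1
position: [0.4867, 0.04, 0.0747]
tcp_rot: [[-0.002, 1.0, -0.006], [1.0, 0.002, 0.001], [0.001, -0.006, -1.0]]
force: [-1.3, -0.0, 0.7]
gripper_width: 0.0005
grip_force: 0.0
t: 23.9
position: [0.4892, -0.0857, 0.0772]
tcp_rot: [[-0.001, 1.0, -0.0], [1.0, 0.001, 0.001], [0.001, -0.0, -1.0]]
force: [-0.3, 1.0, -0.2]
gripper_width: 0.0005
grip_force: 0.0
flap_left [([249.0, 222.0, 266.0, 106.0], 0.88)]
carton [([245.0, 200.0, 395.0, 232.0], 0.97)]
```

```bash
python3 -m creep '[[[-0.03,0,0.02],[0,0,0]],[[-0.06,0,0.05],[0,0,0]],[[-0.06,0,0.08],[0,0,0]],[[-0.06,0,0.1],[0,0,0]],[[-0.06,0,0.1],[0,0,0]]]'; python3 -m creep '[[[0,0,0.015],[0,0,0]],[[0,0,0.03],[0,0,0]],[[0,0,0.03],[0,0,0]]]'
```

```text
t: 24.55
position: [0.4879, -0.0998, 0.0504]
tcp_rot: [[-0.002, 1.0, -0.003], [1.0, 0.002, 0.002], [0.002, -0.003, -1.0]]
force: [-0.7, 0.7, 0.0]
gripper_width: 0.0005
grip_force: 0.0
t: 24.85
position: [0.4887, -0.0999, 0.0438]
tcp_rot: [[-0.002, 1.0, -0.002], [1.0, 0.002, 0.001], [0.001, -0.002, -1.0]]
force: [-0.8, -0.0, 0.2]
gripper_width: 0.0005
grip_force: 0.0
```

```bash
python3 -m creep '[[[0,0,0.015],[0,0,0]],[[0,0,0.02],[0,0,0]],[[0,0,0.02],[0,0,0]]]'; python3 -m creep '[[[0,0,0.008],[0,0,0]],[[0,0,0.016],[0,0,0]],[[0,0,0.016],[0,0,0]]]'
```

```text
t: 25.15
position: [0.4895, -0.1002, 0.0404]
tcp_rot: [[-0.002, 1.0, -0.0], [1.0, 0.002, 0.001], [0.001, -0.0, -1.0]]
force: [-3.9, 0.3, 9.4]
gripper_width: 0.0005
grip_force: 4.6
t: 25.45
position: [0.4899, -0.1004, 0.0396]
tcp_rot: [[-0.002, 1.0, 0.0], [1.0, 0.002, 0.0], [0.0, 0.0, -1.0]]
force: [-18.9, 3.7, 38.4]
gripper_width: 0.0005
grip_force: 19.1
```

The flap stop was reached at a reported z of 0.0405, giving a tip offset of about 26 mm. I'll lift off and go to the right flap, keeping the tips above the mug's height.

```bash
python3 -m creep '[[[0,0,-0.1],[0,0,0]],[[0,0,-0.25],[0,0,0]],[[0,0,-0.4],[0,0,0]],[[-0.15,0,-0.5],[0,0,0]],[[-0.35,0,-0.5],[0,0,0]],[[-0.55,0,-0.5],[0,0,0]],[[-0.75,0,-0.5],[0,0,0]],[[-0.95,0,-0.5],[0,0,0]],[[-0.95,0,-0.5],[0,0,0]],[[-0.95,0,-0.5],[0,0,0]]]'
```

```text
t: 26.45
position: [0.4889, -0.3386, 0.1593]
tcp_rot: [[0.001, 1.0, -0.002], [1.0, -0.001, 0.002], [0.002, -0.002, -1.0]]
force: [-0.0, 0.3, 0.5]
gripper_width: 0.0006
grip_force: 0.0
```

```bash
python3 -m creep '[[[-0.146,0,0],[0,0,0]],[[-0.146,0,0.1],[0,0,0]],[[-0.146,0,0.22],[0,0,0]],[[-0.146,0,0.3],[0,0,0]],[[-0.146,0,0.34],[0,0,0]],[[-0.146,0,0.34],[0,0,0]]]'; python3 -m creep '[[[0.08,0,0],[0,0,0]],[[0.16,0,0],[0,0,0]],[[0.24,0,0],[0,0,0]],[[0.32,0,0],[0,0,0]],[[0.38,0,0],[0,0,0]],[[0.44,0,0],[0,0,0]],[[0.47,0,0.02],[0,0,0]],[[0.5,0,0.05],[0,0,0]],[[0.5,0,0.08],[0,0,0]],[[0.5,0,0.1],[0,0,0]],[[0.5,0,0.1],[0,0,0]]]'
```

```text
t: 27.05
position: [0.489, -0.3721, 0.0735]
tcp_rot: [[-0.003, 1.0, -0.003], [1.0, 0.003, 0.003], [0.003, -0.003, -1.0]]
force: [-0.9, 1.1, -0.1]
gripper_width: 0.0004
grip_force: 0.0
t: 28.15
position: [0.4883, -0.2489, 0.0485]
tcp_rot: [[-0.001, 1.0, -0.003], [1.0, 0.001, 0.002], [0.002, -0.003, -1.0]]
force: [-0.1, 0.1, -0.2]
gripper_width: 0.0003
grip_force: 0.0
```

```bash
python3 -m creep '[[[0,0,0.012],[0,0,0]],[[0,0,0.024],[0,0,0]],[[0,0,0.03],[0,0,0]],[[0,0,0.033],[0,0,0]],[[0,0,0.033],[0,0,0]]]'
```

```text
t: 28.65
position: [0.4892, -0.2491, 0.0418]
tcp_rot: [[-0.002, 1.0, -0.001], [1.0, 0.002, 0.001], [0.001, -0.001, -1.0]]
force: [0.4, 0.7, 0.7]
gripper_width: 0.0005
grip_force: 0.0
```

```bash
python3 -m creep '[[[0,0,0.006],[0,0,0]],[[0,0,0.007],[0,0,0]],[[0,0,0.007],[0,0,0]]]'
```

```text
t: 28.95
position: [0.4895, -0.2492, 0.0406]
tcp_rot: [[-0.002, 1.0, -0.0], [1.0, 0.002, 0.001], [0.001, -0.0, -1.0]]
force: [-1.0, 0.0, 4.6]
gripper_width: 0.0005
grip_force: 2.1
```

```bash
python3 -m creep '[[[0,0,-0.15],[0,0,0]],[[0,0,-0.35],[0,0,0]],[[0,0,-0.55],[0,0,0]],[[0,0,-0.75],[0,0,0.04]],[[0,0,-0.9],[0,0,0.085]],[[0.1,0.1,-0.95],[0,0,0.13]],[[0.2,0.25,-0.95],[0,0,0.175]],[[0.3,0.4,-0.95],[0,0,0.22]],[[0.3,0.55,-0.95],[0,0,0.265]],[[0.3,0.7,-0.95],[0,0,0.31]],[[0.3,0.82,-0.95],[0,0,0.355]],[[0.3,0.82,-0.95],[0,0,0.4]]]'
python3 - <<'E'
from h import *
from plant import bot
s=bot.observe();Rt=tool([0,0,-1],[0,-1,0]);print(np.round(s['joints'],2),go(s,[.69,-.174,.28],Rt),go(s,[.69,-.174,.159],Rt))
for n in('top','scene'):
    p=bot.snapshot(n);pickle.dump(p,open(n+'10.pkl','wb'))
    for t in('flap_left','flap_right','flap_long','carton','strainer'):print(n,t,[(np.round(d['bbox']).tolist(),round(d['score'],2)) for d in bot.recognise(t,p)[:2]])
    print(np.round(proj(p,pose(.517,-.174,-.0056,carton_pts([0,0,1.877]))),0).tolist())
E
```

```text
t: 30.15
position: [0.6963, -0.173, 0.2731]
tcp_rot: [[0.952, 0.307, -0.005], [0.307, -0.952, 0.003], [-0.004, -0.004, -1.0]]
force: [0.2, -0.7, -0.8]
gripper_width: 0.0004
grip_force: 0.0
[-0.32  0.45  0.96  0.    1.74  0.94] ([-0.025, -0.004, -0.027], [-0.001, 0.001, 0.099]) ([-0.023, -0.002, 0.457], [-0.001, 0.001, 0.099])
top flap_left [([409.0, 214.0, 21.0, 60.0], 0.18)]
top flap_right [([412.0, 217.0, 20.0, 53.0], 0.74), ([408.0, 184.0, 36.0, 91.0], 0.47)]
top flap_long []
top carton [([407.0, 185.0, 33.0, 89.0], 0.75)]
top strainer [([65.0, 298.0, 113.0, 39.0], 0.84), ([222.0, 298.0, 30.0, 55.0], 0.69)]
[[369.0, 214.0], [369.0, 268.0], [402.0, 214.0], [403.0, 268.0], [343.0, 179.0], [443.0, 180.0]]
scene flap_left [([168.0, 313.0, 37.0, 47.0], 0.61)]
scene flap_right [([236.0, 281.0, 40.0, 48.0], 0.89)]
scene flap_long [([259.0, 304.0, 46.0, 30.0], 0.68), ([281.0, 265.0, 12.0, 11.0], 0.17)]
scene carton [([230.0, 256.0, 93.0, 83.0], 0.69), ([422.0, 213.0, 45.0, 72.0], 0.2)]
scene strainer [([383.0, 136.0, 68.0, 42.0], 0.93), ([265.0, 277.0, 26.0, 20.0], 0.48)]
[[307.0, 301.0], [280.0, 264.0], [279.0, 318.0], [253.0, 280.0], [341.0, 276.0], [258.0, 328.0]]
```

```bash
python3 -m creep '[[[-0.024,-0.003,0],[0,0,0.045]],[[-0.024,-0.003,0],[0,0,0.099]],[[-0.024,-0.003,0.1],[0,0,0.099]],[[-0.024,-0.003,0.25],[0,0,0.099]],[[-0.024,-0.003,0.38],[0,0,0.099]],[[-0.024,-0.003,0.457],[0,0,0.099]],[[-0.024,-0.003,0.457],[0,0,0.099]]]'; python3 -m creep '[[[-0.08,0,0],[0,0,0]],[[-0.16,0,0],[0,0,0]],[[-0.24,0,0],[0,0,0]],[[-0.32,0,0],[0,0,0]],[[-0.4,0,0],[0,0,0]],[[-0.48,0,0.01],[0,0,0]],[[-0.56,0,0.02],[0,0,0]],[[-0.56,0,0.02],[0,0,0]]]'
```

```text
t: 31.45
position: [0.6857, -0.1742, 0.1586]
tcp_rot: [[1.0, 0.005, -0.008], [0.005, -1.0, 0.003], [-0.008, -0.003, -1.0]]
force: [0.3, -0.4, 0.5]
gripper_width: 0.0006
grip_force: 0.0
t: 32.25
position: [0.5475, -0.1761, 0.1603]
tcp_rot: [[1.0, 0.004, 0.001], [0.004, -1.0, 0.0], [0.001, -0.0, -1.0]]
force: [-0.2, 0.3, -0.3]
gripper_width: 0.0009
grip_force: 0.0
```

```bash
python3 -m creep '[[[-0.08,0,0.04],[0,0,0]],[[-0.152,0,0.1],[0,0,0]],[[-0.2,0,0.16],[0,0,0]],[[-0.232,0,0.22],[0,0,0]],[[-0.26,0,0.28],[0,0,0]],[[-0.27,0,0.34],[0,0,0]],[[-0.26,0,0.38],[0,0,0]],[[-0.254,0,0.41],[0,0,0]],[[-0.254,0,0.42],[0,0,0]],[[-0.254,0,0.42],[0,0,0]]]'
```

```text
t: 33.25
position: [0.485, -0.1758, 0.0533]
tcp_rot: [[1.0, 0.005, -0.001], [0.005, -1.0, 0.001], [-0.001, -0.001, -1.0]]
force: [0.2, 0.4, 0.6]
gripper_width: 0.0003
grip_force: 0.0
```

```bash
python3 -m creep '[[[0,0,0.01],[0,0,0]],[[0,0,0.02],[0,0,0]],[[0,0,0.026],[0,0,0]],[[0,0,0.026],[0,0,0]]]'
```

```text
t: 33.65
position: [0.4846, -0.1758, 0.0468]
tcp_rot: [[1.0, 0.005, -0.001], [0.005, -1.0, 0.001], [-0.001, -0.001, -1.0]]
force: [-0.4, -0.8, 0.6]
gripper_width: 0.0001
grip_force: 0.0
```

```bash
python3 -m creep '[[[0,0,0.004],[0,0,0]],[[0,0,0.004],[0,0,0]]]';python3 -m creep '[[[0,0,0.004],[0,0,0]],[[0,0,0.004],[0,0,0]]]'
```

```text
t: 33.85
position: [0.4847, -0.1759, 0.0466]
tcp_rot: [[1.0, 0.005, -0.001], [0.005, -1.0, 0.001], [-0.001, -0.001, -1.0]]
force: [-2.4, 1.7, 4.9]
gripper_width: 0.0003
grip_force: 2.5
t: 34.05
position: [0.4848, -0.1759, 0.0464]
tcp_rot: [[1.0, 0.005, -0.001], [0.005, -1.0, 0.001], [-0.001, -0.001, -1.0]]
force: [-5.9, 2.3, 11.1]
gripper_width: 0.0005
grip_force: 6.2
```

The long flap meets its stop at exactly the expected height. I'll retreat and check.

```bash
python3 -m creep '[[[0,0,-0.2],[0,0,0]],[[0,0,-0.4],[0,0,0]],[[0,0,-0.6],[0,0,0]],[[-0.1,-0.3,-0.7],[0,0,0]],[[-0.2,-0.5,-0.7],[0,0,0]],[[-0.2,-0.7,-0.7],[0,0,0]],[[-0.2,-0.9,-0.7],[0,0,0]],[[-0.2,-1,-0.7],[0,0,0]],[[-0.2,-1,-0.7],[0,0,0]]]'
python3 - <<'E'
from h import *
from plant import bot
print(bot.observe()['position'])
for n in('top','scene'):
    p=bot.snapshot(n)
    for t in('flap_left','flap_right','flap_long','carton','strainer','mug','jar','bottle'):
        print(n,t,[(np.round(d['bbox']).tolist(),round(d['score'],2)) for d in bot.recognise(t,p)[:3]])
    q=proj(p,pose(.517,-.174,-.0056,[[x,y,z] for x in(-.075,.075) for y in(-.115,.115) for z in(0,.073)]));print('shut carton',np.round(q.min(0)),np.round(np.ptp(q,0)))
    tb=p['color']; q=proj(p,pose(.517,-.174,-.0056,[[x,y,.073] for x in(-.06,0,.06) for y in(-.1,-.05,0,.05,.1)]))
    print([tb[int(v),int(u)].tolist() for u,v in q])
E
```

```text
t: 34.95
position: [0.4329, 0.078, 0.2208]
tcp_rot: [[1.0, 0.01, 0.0], [0.01, -1.0, 0.003], [0.0, -0.003, -1.0]]
force: [0.9, -0.4, 0.2]
gripper_width: 0.0002
grip_force: 0.0
[0.43294759 0.07797572 0.22079391]
top flap_left []
top flap_right []
top flap_long [([342.0, 214.0, 92.0, 65.0], 0.55), ([342.0, 214.0, 89.0, 59.0], 0.33)]
top carton [([340.0, 212.0, 92.0, 63.0], 0.6)]
top strainer [([66.0, 297.0, 111.0, 39.0], 0.84), ([235.0, 328.0, 17.0, 23.0], 0.52)]
top mug [([470.0, 247.0, 45.0, 36.0], 0.64)]
top jar [([277.0, 171.0, 20.0, 26.0], 0.83)]
top bottle [([84.0, 214.0, 46.0, 28.0], 0.86)]
shut carton [339. 211.] [93. 63.]
[[126, 99, 67], [129, 102, 68], [125, 98, 64], [129, 101, 68], [124, 97, 64], [124, 98, 65], [117, 91, 60], [126, 99, 66], [124, 99, 65], [129, 102, 68], [123, 96, 65], [121, 95, 63], [124, 96, 65], [125, 97, 65], [125, 98, 66]]
scene flap_left []
scene flap_right []
scene flap_long [([233.0, 254.0, 99.0, 82.0], 0.83)]
scene carton [([228.0, 248.0, 98.0, 94.0], 0.79)]
scene strainer [([380.0, 137.0, 74.0, 38.0], 0.76), ([329.0, 181.0, 37.0, 15.0], 0.71)]
scene mug [([169.0, 312.0, 35.0, 50.0], 0.83)]
scene jar [([378.0, 271.0, 24.0, 29.0], 0.6), ([229.0, 250.0, 98.0, 94.0], 0.32)]
scene bottle [([458.0, 146.0, 28.0, 54.0], 0.89)]
shut carton [229. 248.] [101.  95.]
[[140, 116, 86], [148, 121, 89], [145, 119, 88], [144, 119, 88], [142, 117, 87], [140, 116, 85], [136, 112, 82], [144, 118, 87], [144, 119, 87], [146, 120, 89], [141, 116, 85], [139, 114, 84], [139, 114, 84], [144, 118, 88], [141, 117, 87]]
```

The closed carton's outline matches in both views with an even lid surface. The end flaps no longer show, and the mug, jar and bottle are where they were.

```bash
python3 -c "
from plant import bot
print(bot.finish_job())"
```

```text
the job is handed in; nothing more can be done
None
```

The middle-sized strainer is lying flat in the carton, the carton is shut (end flaps first, then the long flap), the mug, jar and bottle are where they stood, and the job was handed in at about 36 s; the one close call was a 38 N downward reading with closed fingers on the left flap.

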